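# Lock-up kit and sowing kit on the shed ledge

### The arm

A 6-joint arm with a two-finger parallel gripper is mounted at the origin on the work surface. World frame = base frame: x ahead of the robot, y to its left, z up, the work surface at z = 0. Lengths are in m, angles in rad, forces in N, time in s.
With the tool pointing down it reaches from about 0.35 to 0.975 m from the base axis. Payload 4.9 kg.
Tool frame: the origin (TCP) lies at the very end of the fingers, on their centre line; the grasp point (between the pads) lies 19 mm behind it (ctrl.grasp_offset is the distance from the TCP to the grasp point, in m); z points along the fingers, y is the line along which they close (so a half turn about z gives the same grasp; the last joint's range is limited). The gripper opens to 85 mm and grips with 20 to 120 N. Pads are 22 mm wide; open, the fingers measure 114 mm over their backs; the gripper's body (76 mm by 85 mm) begins 54 mm behind the grasp point. The pads swing forward as they close: fully open they stand 13 mm farther back than shut.
Start: joints at [1.125, 0.053, 1.613, -0, 1.476, -0.119], TCP at [0.201, 0.592, 0.207] pointing down, gripper open.
Joint ranges: [-3.01, 3.01], [-1.01, 2.22], [0.06, 2.58], [-1.02, 4.17], [0.09, 2.62], [-3.14, 3.14]. Speed limits (rad/s): [2.57, 2.57, 3.14, 3.14, 3.14, 3.14].

### API

Orientations are given as a rotation vector (axis times angle).
In Python, from station import ctrl, optics gives the robot as it stands.
- The arm moves only by the shell command python3 -m handwheel 'ROWS' [OPENING] [FORCE]. ROWS is JSON, a list of rows, each an object of numbers: "tx", "ty", "tz": the shift along the tool's x, y, z in mm; "roll": the turn about the tool's z in rad. A call has 1 to 12 rows; each row shifts and turns the commanded pose from where the row before left it, along the tool's axes as they then stand; what a row does not reach is not made up. A row lasts 1/12 s, in which the tool goes at most 41.7 mm and 7.16 degrees, less where a joint would pass 70% of its speed; a pose out of reach is approached as far as the arm can. A call with a gripper value outside its range is refused whole. OPENING is the finger opening in mm, from 0 to 85.4, set as the call begins (- or left out, the last holds). The fingers move at their own pace and stop on an object; FORCE is the grip in N (left out, the last holds). Time passes only in rows, so rows that do not move let the fingers close. It gives the time, the measured TCP pose, the force, the opening and the grip force at its end, in the units of the state.
- ctrl.get_obs(): the state, without advancing time (a new reading comes with each control period).
- optics.get_image(name): name is "scene" or "top" or "wrist"; returns (picture, depth): 384x512x3 uint8, red, green, blue; 384x512 float32, m along the optical axis (not along the pixel's ray), 0 where there is no reading.
- optics.camera_params(name): a dict with "mtx" (3x3 intrinsics, pixels), "extrinsics" (4x4, takes a point from camera to world coordinates); the wrist camera has in their place "tool_from_camera" (4x4, takes a point from camera to tool coordinates, whose origin is the TCP and whose axes are the flange's). Camera axes: x right, y down, z forward; pixel columns grow to the right and rows downward; lengths in m; the calibration is good to about 2 mm. A picture is of the moment at which its call begins: read the wrist's pose just before it. camera_params takes no time and is no camera call.
- ctrl.finish_job(): hands the job in; it is judged then, once.
The state is a dict: "t": time; "q": joint angles; "dq": joint speeds; "effort": joint torques, N m; "tool_pos": TCP position; "tool_rot": TCP orientation; "contact_force": force on the tool from outside, world axes, zero at the start; "wrist_torque": the same for the moment, N m; "opening": finger opening in m; "grip_force": force on a finger pad.
Only numpy, scipy, OpenCV 4.12 (cv2) and the standard library are available. Lean on these libraries where they do the work, as an engineer would, in place of code of your own. Each camera call takes 0.05 s, during which the arm holds its last target. There are 200 camera calls.

### The job

Make up two kits from the stock on the ledge. The lock-up kit goes in the deep green plastic box: lay the torch in its narrower bay and the padlock flat in its wider bay. The sowing kit goes in the shallow plywood tray: lay the spoon in its narrower bay and stand the two smaller pots, tall and squat, upright side by side on the floor of its wider bay; leave the large pot, the mug and the jar where they stand.

Things in the scene. Friction and masses are not known exactly. Their poses are not given: they have to be found in the camera images.
- box: Open green plastic box, fixed, 190 x 190 x 40 mm high (x, y, z), walls and floor 5 mm. Origin: centre of its underside, on the sheet (z = 6 mm). A grey rib along x, 6 mm wide, 8 mm high above the inner floor, at y = -17 mm, leaves a narrower bay (y -90 to -20) and a wider bay (y -14 to +90), both 180 mm long. Stands left or right, yawed up to 0.22 rad.
- tray: Shallow open plywood tray, fixed, 210 x 190 x 22 mm high (x, y, z), walls and floor 5 mm. Origin: centre of its underside, on the sheet (z = 6 mm). A batten along x, 6 mm wide, 8 mm high above the inner floor, at y = -21 mm, leaves a narrower bay (y -90 to -24) and a wider bay (y -18 to +90), both 200 mm long. Across from the box, yawed up to 0.22 rad.
- torch: Black torch lying down, 124 mm long along x, lens towards +x. Origin: mid-length on its axis, 17 mm above its support. Hexagonal head (x +30 to +62) and tail cap (x -62 to -48), 34 mm across flats, stop it rolling; round barrel between, 28 mm in diameter, with a toggle switch on top at x +10 to +28, up to 25 mm above the axis. Grip the barrel across y near the origin. About 180 g.
- padlock: Brass padlock lying flat: body 36 (x) x 40 (y) x 18 mm thick (z), steel shackle from the body towards +x to x = +43 mm. Origin: centre of the body, 9 mm above what it lies on. Grip the body across its 40 mm width (y). About 160 g.
- spoon: Steel spoon lying down, 150 mm long along x, 10 mm high. Origin: mid-length, at its underside. Handle 10 mm wide in y, x -75 to +43, 4 to 10 mm above the surface (tail end x -75 to -53 is 15 mm wide); round bowl 34 mm in diameter centred at x +58. Grip the handle across y near the origin. About 60 g.
- tall_pot: Small tall terracotta seedling pot, upright, open on top: 72 mm high, rim band 54 mm in diameter and 20 mm high at the top, narrower tapered body below. Origin: centre of its underside, z up. Grip across the rim band. About 60 g.
- squat_pot: Small squat terracotta seedling pot, upright, open on top: 45 mm high, rim band 58 mm in diameter and 16 mm high at the top, narrower tapered body below. Origin: centre of its underside, z up. Grip across the rim band. About 40 g.
- large_pot: Large terracotta pot, 78 mm in diameter at the rim and 70 mm high, standing among the stock. Not part of a kit: leave it. Origin: centre of its underside.
- mug: White ceramic mug, 78 mm in diameter and 80 mm high, handle at its +y. Leave it. Origin: centre of its underside.
- jar: Glass jar with a steel cap, 64 mm in diameter and 75 mm high. Leave it. Origin: centre of its underside. (All things and both containers rest on the crests of a fixed corrugated steel sheet, a level plane 6 mm above the ledge: z = 0.006 m.)
Not all that is in view belongs to the job. What is shaped like the squat_pot but purple or yellow is not meant.

How it is judged:
At the end, for the whole second after the job is handed in: Torch level in the box's narrower bay, padlock flat in its wider bay; spoon level in the tray's narrower bay, both smaller pots upright (0.1 rad) in its wider bay; all on the floor, none on a wall or rib; all released, at rest (x of torch in the frame of box between -0.06 and 0.06 m and y of torch in the frame of box between -0.085 and -0.03 m and z of torch in the frame of box between 0.01 and 0.028 m and angle between torch's own x axis and vertical between 1.45 and 1.69 rad and linear speed of each of torch, padlock, spoon, tall_pot, squat_pot below 0.02 m/s and x of padlock in the frame of box between -0.085 and 0.085 m and y of padlock in the frame of box between -0.01 and 0.085 m and z of padlock in the frame of box between 0.005 and 0.021 m and (angle between padlock's own z axis and vertical below 0.15 rad or angle between padlock's own z axis and vertical above 2.99 rad) and x of spoon in the frame of tray between -0.06 and 0.06 m and y of spoon in the frame of tray between -0.09 and -0.024 m and z of spoon in the frame of tray between -0.002 and 0.012 m and angle between spoon's own x axis and vertical between 1.52 and 1.62 rad and x of tall_pot in the frame of tray between -0.09 and 0.09 m and y of tall_pot in the frame of tray between -0.005 and 0.085 m and z of tall_pot in the frame of tray between 0 and 0.01 m and angle between each of tall_pot, squat_pot's own z axis and vertical below 0.1 rad and x of squat_pot in the frame of tray between -0.09 and 0.09 m and y of squat_pot in the frame of tray between -0.005 and 0.085 m and z of squat_pot in the frame of tray between 0 and 0.01 m); the robot touches nothing.
It fails at once if the large pot is shifted by more than 20 mm (distance of large_pot from where it was at the start of the episode above 0.02 m).
It fails at once if the mug is shifted by more than 20 mm (distance of mug from where it was at the start of the episode above 0.02 m).
It fails at once if the jar is shifted by more than 20 mm (distance of jar from where it was at the start of the episode above 0.02 m).
It also fails if it takes over 120 s, if anything falls off the work surface, if the arm or the gripper's body presses on something with over 40 N, if the wrist force passes 120 N, or if a joint passes its speed limit or range.

## Working session

There is one attempt and no reset: what is moved stays moved. The work goes in short steps, Python scripts to look and compute and a shell command to move; the robot and the scene stay as the last step left them, time stands still between calls to the robot, and variables do not carry over. Pictures are saved under pics/ and viewed, at most 14 in all, crops included, and the job is handed in when it is done.

```bash
mkdir -p pics; ls
python3 - <<'E'
from station import ctrl, optics
import cv2,numpy as np
for n in ("scene","top"):
    p,d=optics.get_image(n); np.savez(f"{n}.npz",p=p,d=d)
    cv2.imwrite(f"pics/{n}0.png",p[:,:,::-1])
    c=optics.camera_params(n); print(n,np.round(c["mtx"],1).tolist(),np.round(c["extrinsics"],3).tolist())
print(optics.camera_params("wrist")); print(ctrl.get_obs(), ctrl.grasp_offset)
E
```

```text
pics
scene [[483.0, 0.0, 256.3], [0.0, 483.0, 195.8], [0.0, 0.0, 1.0]] [[-0.322, 0.797, -0.512, 1.177], [0.947, 0.268, -0.178, 0.351], [-0.005, -0.542, -0.84, 1.211], [0.0, 0.0, 0.0, 1.0]]
top [[428.6, 0.0, 255.9], [0.0, 428.6, 188.7], [0.0, 0.0, 1.0]] [[-0.014, -0.991, 0.133, 0.309], [-1.0, 0.015, 0.004, 0.117], [-0.006, -0.133, -0.991, 1.276], [0.0, 0.0, 0.0, 1.0]]
{'mtx': array([[273.9861714 ,   0.        , 258.42503684],
       [  0.        , 273.9861714 , 189.23543627],
       [  0.        ,   0.        ,   1.        ]]), 'tool_from_camera': array([[-8.89944842e-04, -9.50175645e-01, -3.11713734e-01,
         8.01960435e-02],
       [ 9.99999392e-01, -6.42525253e-04, -8.96439340e-04,
         7.77363182e-04],
       [ 6.51490881e-04, -3.11714343e-01,  9.50175639e-01,
        -1.66477896e-01],
       [ 0.00000000e+00,  0.00000000e+00,  0.00000000e+00,
         1.00000000e+00]])}
{'t': 0.1, 'q': array([ 1.12504502e+00,  5.33115375e-02,  1.61417544e+00, -1.92828459e-05,
        1.47600654e+00, -1.19023807e-01]), 'dq': array([ 0.00012485, -0.0016534 , -0.00148953, -0.00119031,  0.0015215 ,
       -0.0013604 ]), 'effort': array([-1.44242513e-04, -3.94900274e+01, -3.71365535e+01, -7.36890433e-05,
        3.95922514e-03, -1.64724707e-05]), 'tool_pos': array([0.20034107, 0.59136647, 0.20606197]), 'tool_rot': array([-5.10856397e-01, -3.09925957e+00,  2.87554687e-03]), 'contact_force': array([0.42674101, 0.11072678, 0.95172245]), 'wrist_torque': array([ 0.03858472,  0.03029307, -0.01485277]), 'grip_force': 0.0, 'opening': 0.08502381723118498} 0.0187
```

View pics/top0.png

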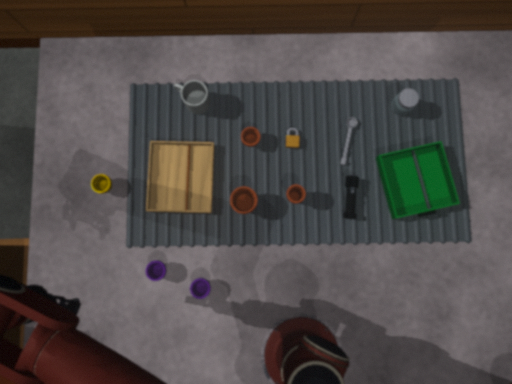

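View pics/scene0.png

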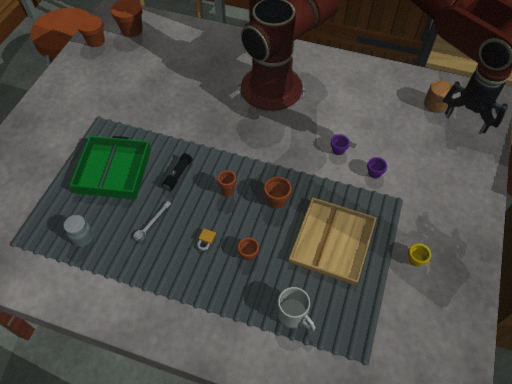

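The top view shows the tray at (180,177) and the box at (418,180). The stock is the torch (350,197), spoon (349,140), padlock (293,138), tall pot (296,193), squat pot (250,136), large pot (243,200), mug (194,92) and jar (407,99). Things that could be mistaken for the squat pot are purple (156,270) and (200,288), yellow (101,183), the terracotta tall pot (296,193) and the large pot (243,200). The low terracotta one at (250,136) fits the description best, and a close crop will confirm it.

```bash
cat > h.py <<'E'
from station import ctrl, optics
import cv2,numpy as np
from scipy.spatial.transform import Rotation as R
def look(n):
    o=ctrl.get_obs(); c=optics.camera_params(n); p,d=optics.get_image(n)
    if n=="wrist":
        T=np.eye(4);T[:3,:3]=R.from_rotvec(o["tool_rot"]).as_matrix();T[:3,3]=o["tool_pos"];E=T@c["tool_from_camera"]
    else:E=c["extrinsics"]
    return p,cloud(d,c["mtx"],E),d
def cloud(d,K,E):
    v,u=np.mgrid[:d.shape[0],:d.shape[1]]
    P=np.stack([(u-K[0,2])/K[0,0]*d,(v-K[1,2])/K[1,1]*d,d],-1)
    return P@E[:3,:3].T+E[:3,3]
def ortho(p,W,d,x0,x1,y0,y1,s=0.001):
    "top-down raster, rows: x decreasing, cols: y decreasing; colour and height (highest wins)"
    ok=(d>0); Q=W[ok];C=p[ok]; o=np.argsort(Q[:,2]);Q=Q[o];C=C[o]
    r=((x1-Q[:,0])/s).astype(int);c=((y1-Q[:,1])/s).astype(int)
    h,w=int((x1-x0)/s),int((y1-y0)/s);k=(r>=0)&(r<h)&(c>=0)&(c<w)
    im=np.zeros((h,w,3),np.uint8);z=np.full((h,w),np.nan);im[r[k],c[k]]=C[k];z[r[k],c[k]]=Q[k,2];return im,z
E
python3 - <<'E'
from h import *
p,W,d=look("top")
for n,(u,v) in dict(tray=(180,177),box=(418,180),torch=(350,197),spoon=(346,150),padlock=(293,142),tall=(296,193),squat=(250,136),large=(243,200),mug=(194,92),jar=(407,99)).items():
    print(n,np.round(W[v,u],3))
    r=15; w=W[v-r:v+r,u-r:u+r].reshape(-1,3); w=w[(w[:,2]>.015)&(w[:,2]<.2)]
    if n not in("tray","box"): print("   ",len(w),np.round(w.min(0),3),np.round(w.max(0),3))
im=cv2.resize(p[110:230,220:380],(800,600),interpolation=cv2.INTER_CUBIC)
cv2.imwrite("pics/crop1.png",np.clip(im[:,:,::-1]*1.6,0,255))
E
```

```text
tray [0.518 0.349 0.012]
box [ 0.498 -0.36   0.014]
torch [ 0.448 -0.152  0.029]
    312 [ 0.407 -0.176  0.019] [ 0.493 -0.137  0.049]
spoon [ 0.591 -0.149  0.018]
    58 [ 0.549 -0.16   0.015] [ 0.637 -0.133  0.024]
padlock [0.617 0.009 0.021]
    194 [ 0.604 -0.007  0.015] [0.662 0.033 0.03 ]
tall [0.465 0.003 0.009]
    214 [ 0.43  -0.013  0.015] [0.482 0.037 0.083]
squat [0.641 0.138 0.01 ]
    211 [0.602 0.111 0.015] [0.658 0.167 0.056]
large [0.446 0.161 0.007]
    388 [0.402 0.122 0.015] [0.479 0.196 0.082]
mug [0.784 0.309 0.006]
    455 [0.714 0.26  0.015] [0.791 0.351 0.091]
jar [ 0.725 -0.318  0.08 ]
    510 [ 0.698 -0.349  0.015] [ 0.758 -0.29   0.087][ WARN:0@0.756] global loadsave.cpp:1063 imwrite_ Unsupported depth image for selected encoder is fallbacked to CV_8U.
```

View pics/crop1.png

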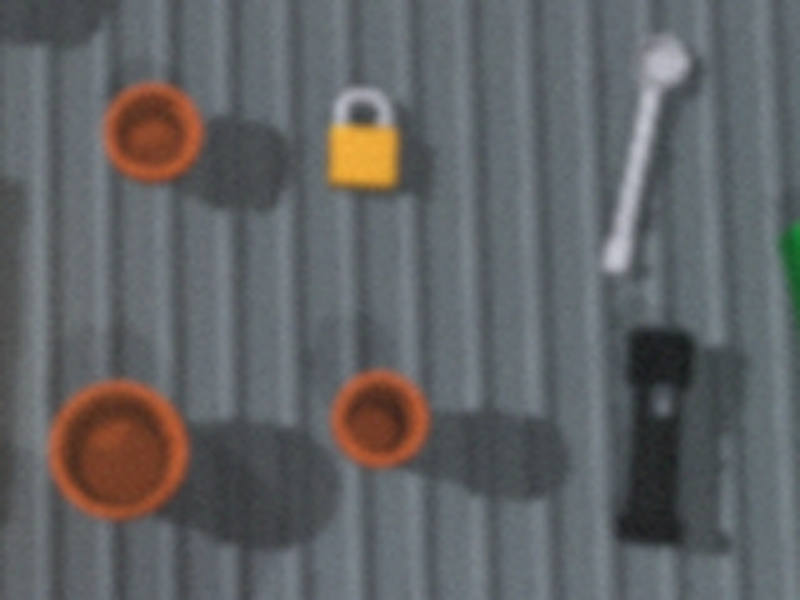

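The crop confirms it: the squat pot is at (153,132), terracotta with a top near 50 mm. The tall pot at (380,418) has its top near 80 mm, and the large one is at (118,450). Next is a wrist survey.

```bash
cat >> h.py <<'E'
def head():
    M=R.from_rotvec(ctrl.get_obs()["tool_rot"]).as_matrix(); return np.arctan2(M[1,1],M[0,1])
def delta(x,y,z,phi):
    "TCP target; phi = heading of the closing line. Shifts hold after the roll is done"
    o=ctrl.get_obs();a=head();dp=np.array([x,y,z])-o["tool_pos"]
    roll=(a-phi+np.pi/2)%np.pi-np.pi/2
    for r in (roll,roll-np.sign(roll)*np.pi):
        f=a-r; X=np.array([np.sin(f),-np.cos(f)]);Y=np.array([np.cos(f),np.sin(f)])
        print("roll %.3f -> q6~%.2f | tx %.1f ty %.1f tz %.1f | dist %.0f"%(r,np.arctan2(y,x)-f,1e3*dp[:2]@X,1e3*dp[:2]@Y,-1e3*dp[2],1e3*np.hypot(*dp[:2])))
E
python3 -m handwheel '[{"roll":-0.082,"tz":-36},{"roll":-0.082,"tz":-36},{"roll":-0.082,"tz":-36},{"roll":-0.082,"tz":-36},{"tx":-16,"ty":-34},{"tx":-16,"ty":-34},{"tx":-16,"ty":-34},{"tx":-16,"ty":-34}]' 
python3 -m handwheel '[{"tx":-16,"ty":-34},{"tx":-16,"ty":-34},{"tx":-16,"ty":-34},{"tx":-16,"ty":-34},{"tx":-16,"ty":-34},{"tx":-16,"ty":-34},{"tx":-16,"ty":-34},{"tx":-16,"ty":-34},{"tx":-16,"ty":-34},{"tx":-16,"ty":-34},{"tx":-16,"ty":-34},{}]'
python3 - <<'E'
from h import *
o=ctrl.get_obs();print(o["tool_pos"],o["tool_rot"],head())
p,W,d=look("wrist"); np.savez("w1.npz",p=p,W=W,d=d)
im=np.clip(p[:,:,::-1]*1.5,0,255).astype(np.uint8)
cv2.imwrite("pics/w1.png",cv2.resize(im,(768,576)))
f=W[(d>0)&(abs(W[...,0]-.55)<.3)]; print(np.percentile(f[:,2],[5,25,50,75]))
E
```

```text
[0.20038811 0.59144052 0.20623317] [-5.10972139e-01 -3.09928060e+00  2.45405968e-03] 1.24400030339861
[-7.51257025e-01 -1.29739603e-03 -2.27356183e-04  6.49779391e-04]$[0]: bad value
$[0]: bad value
```

View pics/w1.png

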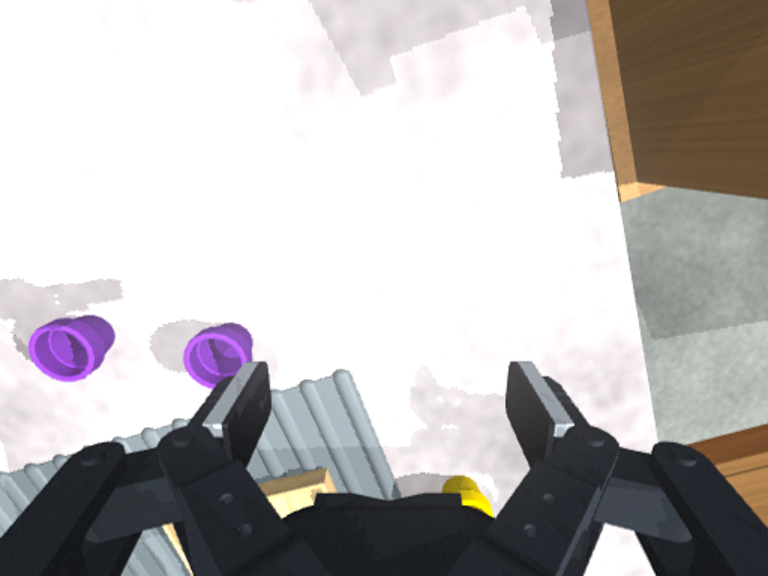

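Both moves were refused because every row needs all its keys, so the arm has not moved. This view only shows the purple pots at (72,348) and (218,355). I'll resend with full rows, aiming farther out since the camera looks to the base side of the fingers.

```bash
python3 -m handwheel '[{"tx":0,"ty":0,"roll":-0.082,"tz":-36},{"tx":0,"ty":0,"roll":-0.082,"tz":-36},{"tx":0,"ty":0,"roll":-0.082,"tz":-36},{"tx":0,"ty":0,"roll":-0.082,"tz":-36},{"tx":-28,"ty":-30,"tz":0,"roll":0},{"tx":-28,"ty":-30,"tz":0,"roll":0},{"tx":-28,"ty":-30,"tz":0,"roll":0},{"tx":-28,"ty":-30,"tz":0,"roll":0},{"tx":-28,"ty":-30,"tz":0,"roll":0},{"tx":-28,"ty":-30,"tz":0,"roll":0},{"tx":-28,"ty":-30,"tz":0,"roll":0},{"tx":-28,"ty":-30,"tz":0,"roll":0}]' 
python3 -m handwheel '[{"tx":-28,"ty":-30,"tz":0,"roll":0},{"tx":-28,"ty":-30,"tz":0,"roll":0},{"tx":-28,"ty":-30,"tz":0,"roll":0},{"tx":-28,"ty":-30,"tz":0,"roll":0},{"tx":-28,"ty":-30,"tz":0,"roll":0},{"tx":-28,"ty":-30,"tz":0,"roll":0},{"tx":-28,"ty":-30,"tz":0,"roll":0},{"tx":-28,"ty":-30,"tz":0,"roll":0},{"tx":0,"ty":0,"tz":0,"roll":0},{"tx":0,"ty":0,"tz":0,"roll":0}]'
python3 - <<'E'
from h import *
o=ctrl.get_obs();print(o["t"],o["tool_pos"],o["tool_rot"],head())
p,W,d=look("wrist"); np.savez("w1.npz",p=p,W=W,d=d)
cv2.imwrite("pics/w2.png",cv2.resize(p[:,:,::-1],(768,576)))
f=W[(d>0)&(abs(W[...,0]-.55)<.3)]; print(np.percentile(f[:,2],[5,25,50,75]))
E
```

```text
t: 1.2
tool_pos: [0.4258, 0.3505, 0.3511]
tool_rot: [-0.002, 3.142, 0.0]
contact_force: [0.3, 0.3, -0.1]
opening: 0.0855
grip_force: 0.0
t: 2.03
tool_pos: [0.65, 0.1105, 0.3496]
tool_rot: [-0.003, -3.139, -0.0]
contact_force: [-0.2, 1.4, -0.2]
opening: 0.0855
grip_force: 0.0
2.0333 [0.64998715 0.11051737 0.34962954] [-3.23001596e-03 -3.13905742e+00 -1.10254880e-04] 1.5687382890622292
[-0.00031312  0.0016848   0.0054997   0.06596221]
```

View pics/w2.png

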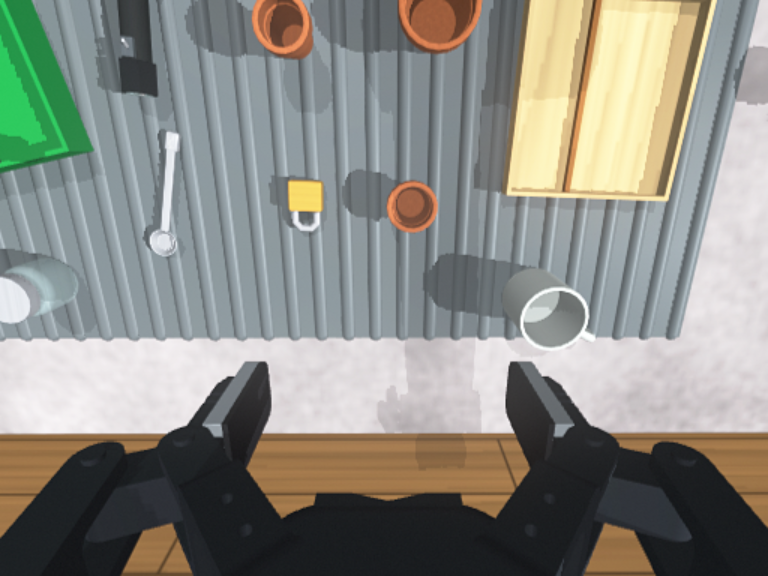

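This picture (768x576) shows, at the pixel positions given:
- padlock (305,200), with the shackle towards +x
- squat pot (413,206)
- spoon (167,195), with the bowl outward
- torch head (137,75)
- tall pot (285,28)
- large pot (440,20)
- mug (550,310)
- jar (30,290)
- tray on the right, with its batten at about (585,100), so the wider bay is to the left (+y)

I'll take one more view nearer the base, then measure.

```bash
python3 -m handwheel '[{"tx":26,"ty":-28,"tz":0,"roll":0},{"tx":26,"ty":-28,"tz":0,"roll":0},{"tx":26,"ty":-28,"tz":0,"roll":0},{"tx":26,"ty":-28,"tz":0,"roll":0},{"tx":26,"ty":-28,"tz":0,"roll":0},{"tx":26,"ty":-28,"tz":0,"roll":0},{"tx":0,"ty":0,"tz":0,"roll":0},{"tx":0,"ty":0,"tz":0,"roll":0}]'
python3 - <<'E'
from h import *
p,W,d=look("wrist"); np.savez("w2.npz",p=p,W=W,d=d)
ims=[]
for n in("w1","w2"):
    z=np.load(n+".npz"); im,h=ortho(z["p"],z["W"],z["d"],.3,.8,-.5,.5,.002);ims.append(im)
cv2.imwrite("pics/w3.png",np.vstack(ims)[:,:,::-1])
E
```

```text
t: 2.75
tool_pos: [0.4923, -0.0554, 0.3521]
tool_rot: [-0.001, 3.139, -0.0]
contact_force: [0.8, 0.1, -0.3]
opening: 0.0852
grip_force: 0.0
```

View pics/w3.png

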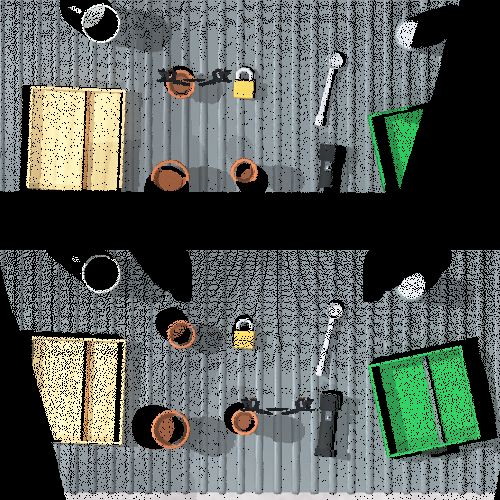

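```bash
cat > fit.py <<'E'
from h import *
from scipy.optimize import least_squares
V=[np.load(n+".npz") for n in("w1","w2")]
def near(i,x,y,r,z0,z1):
    v=V[i];W=v["W"];m=(v["d"]>0)&(np.hypot(W[...,0]-x,W[...,1]-y)<r)&(W[...,2]>z0)&(W[...,2]<z1)
    return W[m],v["p"][m].astype(int)
def rect(P):
    (c,s,a)=cv2.minAreaRect((P[:,:2]*1e3).astype(np.float32)); b=cv2.boxPoints((c,s,a))
    e=max((b[1]-b[0],b[2]-b[1]),key=np.linalg.norm);t=np.arctan2(e[1],e[0])
    return np.round(c,1),np.round(s,1),round((t+np.pi/2)%np.pi-np.pi/2,3)
for i in(0,1):
    print("view",i)
    for n,x,y,zt,r in(("tall",.455,.013,.078,.027),("squat",.63,.139,.051,.029),("large",.445,.16,.076,.039)):
        P,C=near(i,x,y,.055,zt-.008,zt+.012);red=(C[:,0]>C[:,2]*1.7)&(C[:,0]>60);P=P[red]
        if len(P)<30: continue
        f=least_squares(lambda q:np.hypot(P[:,0]-q[0],P[:,1]-q[1])-q[2],[x,y,r],loss="soft_l1",f_scale=.002).x
        print(n,len(P),np.round(f*1e3,1),"z",np.percentile(P[:,2],[50,95]).round(4), "rect",rect(P))
    P,C=near(i,.625,.012,.06,.012,.04);ye=(C[:,0]>C[:,2]*1.8);ye&=C[:,0]>100
    print("padlock",rect(P[ye]),P[ye,2].mean(),"whole",rect(P))
    P,C=near(i,.59,-.15,.10,.0095,.03);b=(C.min(1)>110)
    P=P[b];k=abs((P[:,1]+.149)-(P[:,0]-.591)*-.2)<.03;P=P[k]
    print("spoon",len(P),rect(P),np.percentile(P[:,2],90))
    P,C=near(i,.45,-.155,.09,.014,.08);b=C.max(1)<70;P=P[b]
    print("torch",len(P),rect(P),np.percentile(P[:,2],[50,90,99]))
    for n,x,y,zt in(("tray",.52,.345,.028),("box",.50,-.36,.046)):
        P,C=near(i,x,y,.15,zt-.004,zt+.006)
        if n=="box":P=P[C[P[:,2]>0][:,1]>C[:,0]*1.5]
        print(n,len(P),rect(P),np.median(P[:,2]))
E
python3 fit.py
```

```text
view 0
tall 467 [457.5  12.   23.5] z [0.0773 0.0791] rect (array([460.2,  11.5]), array([53. , 45.9]), np.float32(1.521))
squat 350 [630.8 137.5  25.5] z [0.0505 0.0521] rect (array([630.9, 138.3]), array([55.9, 55.3]), np.float32(1.567))
large 444 [442.4 158.9  35.4] z [0.0755 0.0771] rect (array([458.9, 159.4]), array([41.9, 76.7]), np.float32(-1.555))
padlock (array([621.2,  12.8]), array([39.1, 34.9]), np.float32(1.516)) 0.023591926782922726 whole (array([634.2,  11.9]), array([39.5, 61. ]), np.float32(-0.068))
spoon 601 (array([ 600.8, -155. ]), array([ 35.5, 176.4]), np.float32(-0.149)) 0.01697633880325239
torch 1177 (array([ 466.2, -152.9]), array([30.8, 90.8]), np.float32(-0.034)) [0.03510913 0.04018152 0.04132553]
tray 1410 (array([522.7, 348.1]), array([192.3, 203.4]), np.float32(-0.039)) 0.027608565152462683
box 696 (array([ 517.2, -258.6]), array([ 73.9, 165.9]), np.float32(-0.288)) 0.045758267048467
view 1
tall 384 [455.7  10.3  23.6] z [0.0774 0.0789] rect (array([455.7,  10.7]), array([52.6, 50.9]), np.float32(0.807))
squat 341 [630.1 136.3  25.8] z [0.0499 0.0519] rect (array([630.7, 137.6]), array([57.4, 55.1]), np.float32(0.773))
large 711 [440.9 157.4  35.6] z [0.0752 0.0769] rect (array([441.2, 158.7]), array([77.5, 74.7]), np.float32(1.568))
padlock (array([621.,  12.]), array([39.9, 35.8]), np.float32(1.512)) 0.022888460240649253 whole (array([632.7,  11.5]), array([40.1, 59.9]), np.float32(-0.036))
spoon 396 (array([ 619.8, -149.8]), array([ 31.8, 142.3]), np.float32(-0.313)) 0.01674276496890842
torch 853 (array([ 449. , -154.4]), array([ 37.9, 121.6]), np.float32(-0.108)) [0.03523628 0.04037963 0.04157926]
tray 979 (array([519.6, 345.5]), array([188.4, 210.6]), np.float32(-0.038)) 0.027429197703054686
box 1639 (array([ 495.8, -349. ]), array([192.1, 192.2]), np.float32(-1.36)) 0.04572220906239849
```

```bash
cat > fit2.py <<'E'
exec(open("fit.py").read().split("for i in(0,1)")[0])
A=lambda e:((np.arctan2(e[1],e[0])+np.pi/2)%np.pi)-np.pi/2
for i in(0,1):
    P,C=near(i,.59,-.15,.10,.0095,.03);b=(C.min(1)>110)&(C.max(1)-C.min(1)<35);P=P[b];
    k=abs((P[:,1]+.149)-(P[:,0]-.591)*.15)<.03;P=P[k]
    m=(P[:,2]>.0135)&(P[:,2]<.019); P=P[m]
    for _ in range(6):
        l=cv2.fitLine(P[:,:2].astype(np.float32),cv2.DIST_HUBER,0,.01,.01).ravel();n=np.array([-l[1],l[0]]);r=(P[:,:2]-l[2:])@n;P=P[abs(r)<.018]
    s=(P[:,:2]-l[2:])@l[:2]; mid=l[2:]+l[:2]*(s.min()+s.max())/2
    print("spoon",len(P),mid,A(l),np.ptp(s),"std",r.std())
    P,C=near(i,.45,-.155,.085,.03,.08);P=P[C.max(1)<80];l=cv2.fitLine(P[:,:2].astype(np.float32),cv2.DIST_L2,0,.01,.01).ravel()
    s=(P[:,:2]-l[2:])@l[:2]; print("torch",l[2:]+l[:2]*(s.min()+s.max())/2,A(l),np.ptp(s))
    for nm,x,y,yaw,yr in(("tray",.5205,.3465,-.038,-.021),("box",.4958,-.349,.21,-.017)):
        P,C=near(i,x,y,.12,.0145,.023);c,s=np.cos(yaw),np.sin(yaw);u=(P[:,:2]-[x,y])@np.array([[c,-s],[s,c]])
        k=(abs(u[:,1]-yr)<.012)&(abs(u[:,0])<.08);print(nm,"rib local y",k.sum(),np.median(u[k,1]),np.polyfit(u[k,0],u[k,1],1))
        P,C=near(i,x,y,.15,.024 if nm=="tray" else .042,.05);u=(P[:,:2]-[x,y])@np.array([[c,-s],[s,c]])
        hx,hy=(.105,.095)if nm=="tray" else(.095,.095)
        for t,ax,e in(("x+",0,hx),("x-",0,-hx),("y+",1,hy),("y-",1,-hy)):
            k=(abs(u[:,ax]-e*(1-.0025/abs(e)))<.007)&(abs(u[:,1-ax])<.085)
            if k.sum()>20: print("  ",t,k.sum(),"off mm",round(1e3*(np.median(u[k,ax])-e*(1-.0025/abs(e))),1),"slope",np.polyfit(u[k,1-ax],u[k,ax],1)[0].round(3))
E
python3 fit2.py
```

```text
spoon 440 [ 0.61848464 -0.15238771] -0.22317648 0.14133864825958878 std 0.0038155580289661183
torch [ 0.46770284 -0.15208548] -0.090201974 0.08738234985940267
tray rib local y 493 -0.020692202836112415 [-0.00218553 -0.02054366]
   x+ 299 off mm -1.3 slope 0.001
   y+ 508 off mm 0.0 slope -0.002
   y- 427 off mm 0.7 slope -0.002
  return _methods._mean(a, axis=axis, dtype=dtype,
  ret = ret.dtype.type(ret / rcount)
Traceback (most recent call last):
  File "fit2.py", line 15, in <module>
    k=(abs(u[:,1]-yr)<.012)&(abs(u[:,0])<.08);print(nm,"rib local y",k.sum(),np.median(u[k,1]),np.polyfit(u[k,0],u[k,1],1))
                                                                                               ~~~~~~~~~~^^^^^^^^^^^^^^^^^
TypeError: expected non-empty vector for x
```

```bash
sed -i 's/k=(abs(u\[:,1\]-yr)<.012)&(abs(u\[:,0\])<.08);print/k=(abs(u[:,1]-yr)<.012)\&(abs(u[:,0])<.08)\n        if k.sum()>20:print/' fit2.py; python3 fit2.py 2>/dev/null
```

```text
spoon 440 [ 0.61848464 -0.15238771] -0.22317648 0.14133864825958878 std 0.0038155580289661183
torch [ 0.46770284 -0.15208548] -0.090201974 0.08738234985940267
tray rib local y 493 -0.020692202836112415 [-0.00218553 -0.02054366]
   x+ 299 off mm -1.3 slope 0.001
   y+ 508 off mm 0.0 slope -0.002
   y- 427 off mm 0.7 slope -0.002
   x+ 157 off mm 1.1 slope 0.002
   y+ 494 off mm 1.2 slope -0.001
spoon 317 [ 0.61820487 -0.15260944] -0.21299148 0.14132044006935912 std 0.0039981648540102265
torch [ 0.44908412 -0.15308072] -0.10489166 0.12268691154498734
tray rib local y 418 -0.021484620102065054 [-0.00216157 -0.02100138]
   x+ 265 off mm -1.7 slope 0.002
   x- 203 off mm -1.0 slope 0.0
   y- 381 off mm -0.1 slope -0.003
box rib local y 430 -0.015738161148387504 [-0.00333925 -0.01624743]
   x+ 278 off mm 0.5 slope 0.001
   x- 411 off mm 0.9 slope 0.002
   y+ 399 off mm 0.6 slope -0.002
   y- 446 off mm 1.3 slope -0.0
```

```bash
python3 -c "
from h import *
delta(.444,-.1525,.009,1.466)"
```

```text
roll 0.107 -> q6~-1.80 | tx -38.5 ty -102.3 tz 342.9 | dist 109
roll -3.035 -> q6~-4.94 | tx 38.5 ty 102.3 tz 342.9 | dist 109
```

```bash
sed -i 's/X=np.array(\[np.sin(f),-np.cos(f)\])/X=np.array([-np.sin(f),np.cos(f)])/' h.py
python3 -m handwheel '[{"tx":0,"ty":0,"tz":38,"roll":0.107},{"tx":12.8,"ty":-34,"tz":18,"roll":0},{"tx":12.8,"ty":-34,"tz":18,"roll":0},{"tx":12.8,"ty":-34,"tz":18,"roll":0},{"tx":0,"ty":0,"tz":38,"roll":0},{"tx":0,"ty":0,"tz":38,"roll":0},{"tx":0,"ty":0,"tz":38,"roll":0},{"tx":0,"ty":0,"tz":38,"roll":0},{"tx":0,"ty":0,"tz":30,"roll":0},{"tx":0,"ty":0,"tz":10,"roll":0},{"tx":0,"ty":0,"tz":0,"roll":0}]' 65 40
python3 -c "
from h import *
print(head());delta(.444,-.1525,.009,1.466)"
```

```text
t: 3.72
tool_pos: [0.4427, -0.1507, 0.0639]
tool_rot: [-0.162, -3.131, -0.005]
contact_force: [1.0, -0.1, -0.1]
opening: 0.0651
grip_force: 0.0
1.4672456147767146
roll 0.001 -> q6~-1.80 | tx -1.5 ty -1.6 tz 54.9 | dist 2
roll -3.140 -> q6~-4.94 | tx 1.5 ty 1.6 tz 54.9 | dist 2
```

```bash
python3 -m handwheel '[{"tx":-1.5,"ty":-1.5,"tz":30,"roll":0},{"tx":0,"ty":0,"tz":18,"roll":0},{"tx":0,"ty":0,"tz":7,"roll":0},{"tx":0,"ty":0,"tz":0,"roll":0}]'
python3 -m handwheel '[{"tx":0,"ty":0,"tz":0,"roll":0},{"tx":0,"ty":0,"tz":0,"roll":0},{"tx":0,"ty":0,"tz":0,"roll":0},{"tx":0,"ty":0,"tz":0,"roll":0},{"tx":0,"ty":0,"tz":0,"roll":0},{"tx":0,"ty":0,"tz":0,"roll":0}]' 0 60
python3 -m handwheel '[{"tx":0,"ty":0,"tz":-10,"roll":0},{"tx":0,"ty":0,"tz":-30,"roll":0},{"tx":0,"ty":0,"tz":-35,"roll":-0.105},{"tx":0,"ty":0,"tz":-30,"roll":-0.105},{"tx":0,"ty":0,"tz":0,"roll":-0.104},{"tx":0,"ty":0,"tz":0,"roll":0}]'
python3 -c "
from h import *
print(head());delta(.5026,-.4018,.015,1.78)"
```

```text
t: 4.05
tool_pos: [0.4462, -0.1543, 0.0125]
tool_rot: [-0.165, -3.137, -0.001]
contact_force: [-0.6, 0.4, 0.6]
opening: 0.065
grip_force: 0.0
t: 4.55
tool_pos: [0.4462, -0.155, 0.0129]
tool_rot: [0.166, 3.136, -0.001]
contact_force: [0.2, 0.7, 2.9]
opening: 0.0002
grip_force: 1.2
t: 5.05
tool_pos: [0.4475, -0.1557, 0.1208]
tool_rot: [-0.328, 3.119, -0.005]
contact_force: [0.8, 0.2, -0.7]
opening: -0.0002
grip_force: 0.0
1.7805755838374269
roll 0.001 -> q6~-2.45 | tx -2.8 ty -252.1 tz 105.8 | dist 252
roll -3.141 -> q6~-5.60 | tx 2.8 ty 252.1 tz 105.8 | dist 252
```

The torch slipped: the fingers closed to zero above it. I'll look at where it is now and how high the pads are.

```bash
python3 - <<'E'
from h import *
p,W,d=look("wrist")
cv2.imwrite("pics/w4.png",cv2.resize(p[:,:,::-1],(768,576)))
np.savez("w2.npz",p=p,W=W,d=d)
E
python3 fit2.py 2>/dev/null | sed -n '/spoon/,$p' | tail -12
```

```text
spoon 440 [ 0.61848464 -0.15238771] -0.22317648 0.14133864825958878 std 0.0038155580289661183
torch [ 0.46770284 -0.15208548] -0.090201974 0.08738234985940267
tray rib local y 493 -0.020692202836112415 [-0.00218553 -0.02054366]
   x+ 299 off mm -1.3 slope 0.001
   y+ 508 off mm 0.0 slope -0.002
   y- 427 off mm 0.7 slope -0.002
   x+ 157 off mm 1.1 slope 0.002
   y+ 494 off mm 1.2 slope -0.001
```

View pics/w4.png

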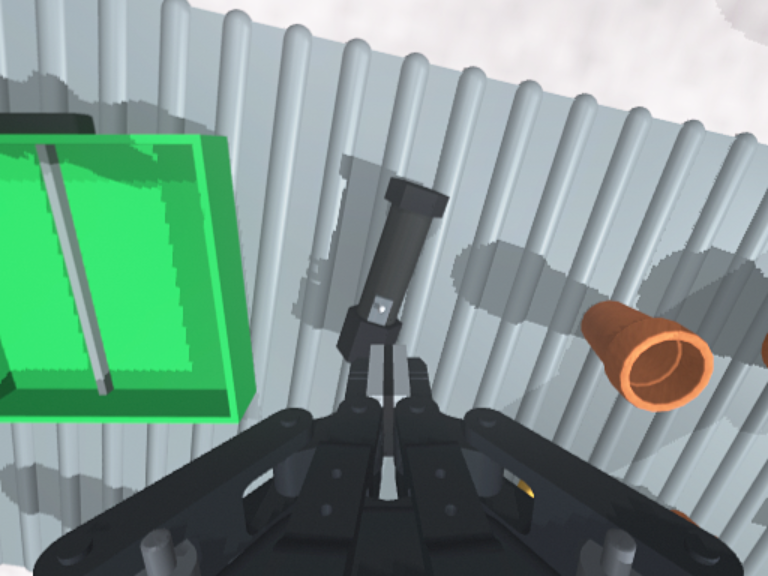

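The torch still lies flat with its switch up (380,308). I'll refit its pose.

Run:
```python
from h import *
z=np.load("w2.npz");p,W,d=z["p"].astype(int),z["W"],z["d"]
m=(d>0)&(abs(W[...,0]-.43)<.09)&(abs(W[...,1]+.155)<.05)&(W[...,2]>.017)&(W[...,2]<.06)&(p.max(2)<110)
m[240:]=False
P=W[m]
l=cv2.fitLine(P[:,:2].astype(np.float32),cv2.DIST_L2,0,.01,.01).ravel();u=l[:2]*np.sign(l[0])
s=(P[:,:2]-l[2:])@u;n=np.array([-u[1],u[0]]);t=(P[:,:2]-l[2:])@n
print("yaw",np.arctan2(u[1],u[0]),"origin from tail",l[2:]+u*(s.min()+.062),"len seen",np.ptp(s))
for a in np.arange(s.min(),s.max(),.01):
    k=(s>=a)&(s<a+.01);print(round((a-s.min()-.062)*1e3),k.sum(),"t",(1e3*np.percentile(t[k],[3,50,97])).round(1),"ztop",np.percentile(P[k,2],97).round(4), "y of top", round(1e3*np.median(t[k][P[k,2]>np.percentile(P[k,2],90)]),1))
```

```text
yaw -0.14720915 origin from tail [ 0.44850238 -0.1568113 ] len seen 0.12448560986336607
-62 482 t [-18.1  -1.   17.8] ztop 0.0408 y of top 0.3
-52 355 t [-17.2  -1.6  14.9] ztop 0.0408 y of top -0.4
-42 308 t [-12.2  -0.3  13.2] ztop 0.0376 y of top 0.7
-32 299 t [-11.9   0.   13.6] ztop 0.0374 y of top 1.3
-22 288 t [-11.5   0.6  14.2] ztop 0.0375 y of top 1.9
-12 277 t [-11.3   0.5  14.1] ztop 0.0374 y of top 2.3
-2 269 t [-10.9   1.2  14.9] ztop 0.0375 y of top 3.0
8 175 t [-10.8  -2.9  15.1] ztop 0.0376 y of top 1.5
18 139 t [-10.4  -4.2  15.8] ztop 0.036 y of top -3.0
28 381 t [-14.4   2.   21.3] ztop 0.0405 y of top 2.9
38 270 t [-14.5  -1.2  21.5] ztop 0.0407 y of top 0.8
48 185 t [-14.6  -4.9   6.3] ztop 0.0408 y of top -0.6
58 42 t [-14.5  -9.4  -2.2] ztop 0.0399 y of top -2.9
```

Run:
```python
from h import *
T=optics.camera_params("wrist")["tool_from_camera"];K=optics.camera_params("wrist")["mtx"]
for n,w in(("w1",85),("w2",0)):
    d=np.load(n+".npz")["d"];Q=cloud(d,K,T);m=(d>0)&(d<.25)&(abs(Q[...,0])<.04)&(abs(Q[...,1])<.075)
    q=Q[m];print(n,w,"z pct",np.percentile(q[:,2],[90,98,99.5,100]).round(4))
    k=q[:,2]>q[:,2].max()-.03
    for a in np.arange(-.03,.0,.004):
        b=(q[:,2]-q[:,2].max()>=a)&(q[:,2]-q[:,2].max()<a+.004);print("  ",round(a,3),b.sum(),"x",q[b,0].min().round(4),q[b,0].max().round(4),"|y|",abs(q[b,1]).min().round(4),abs(q[b,1]).max().round(4))
```

```text
w1 85 z pct [-0.0717 -0.0478 -0.0412 -0.036 ]
   -0.03 572 x -0.0118 0.0116 |y| 0.0414 0.0573
   -0.026 523 x -0.0113 0.0114 |y| 0.0415 0.0573
   -0.022 478 x -0.0118 0.0116 |y| 0.0416 0.0568
   -0.018 437 x -0.0118 0.0115 |y| 0.0415 0.0571
   -0.014 398 x -0.0118 0.0113 |y| 0.0415 0.0572
   -0.01 337 x -0.0119 0.0115 |y| 0.0416 0.0557
   -0.006 214 x -0.0108 0.0108 |y| 0.0417 0.0496
   -0.002 29 x -0.0083 0.0066 |y| 0.0419 0.0436
w2 0 z pct [-0.0743 -0.0459 -0.0342  0.0833]Traceback (most recent call last):
  File "<stdin>", line 8, in <module>
    return umr_minimum(a, axis, None, out, keepdims, initial, where)
ValueError: zero-size array to reduction operation minimum which has no identity
```

```bash
python3 - <<'E'
from h import *
T=optics.camera_params("wrist")["tool_from_camera"];K=optics.camera_params("wrist")["mtx"]
d=np.load("w2.npz")["d"];Q=cloud(d,K,T);m=(d>0)&(d<.25)&(abs(Q[...,0])<.02)&(abs(Q[...,1])<.03)
q=Q[m];print(np.histogram(q[:,2],np.arange(-.06,.09,.005)))
E
python3 -m handwheel '[{"tx":0,"ty":0,"tz":0,"roll":0.105},{"tx":0,"ty":0,"tz":0,"roll":0.105},{"tx":0,"ty":0,"tz":0,"roll":0.104},{"tx":0,"ty":0,"tz":0,"roll":0}]' 45
python3 - <<'E'
from h import *
T=optics.camera_params("wrist")["tool_from_camera"];K=optics.camera_params("wrist")["mtx"]
p,W,d=look("wrist");Q=cloud(d,K,T);m=(d>0)&(d<.25)&(abs(Q[...,0])<.014)&(abs(Q[...,1])>.015)&(abs(Q[...,1])<.05)
print(np.histogram(Q[m][:,2],np.arange(-.06,.09,.005)))
delta(.4415,-.1535,.0,1.466)
E
```

```text
(array([203, 318, 275, 265, 232, 177,  45,   0,   0,   0,   0,   0,   0,
         0,   0,   0,   0,   0,   0,   0,   0,   0,   0,   0,   0,   0,
         0,   0,   0]), array([-6.00000000e-02, -5.50000000e-02, -5.00000000e-02, -4.50000000e-02,
       -4.00000000e-02, -3.50000000e-02, -3.00000000e-02, -2.50000000e-02,
       -2.00000000e-02, -1.50000000e-02, -1.00000000e-02, -5.00000000e-03,
       -2.77555756e-17,  5.00000000e-03,  1.00000000e-02,  1.50000000e-02,
        2.00000000e-02,  2.50000000e-02,  3.00000000e-02,  3.50000000e-02,
        4.00000000e-02,  4.50000000e-02,  5.00000000e-02,  5.50000000e-02,
        6.00000000e-02,  6.50000000e-02,  7.00000000e-02,  7.50000000e-02,
        8.00000000e-02,  8.50000000e-02]))
t: 5.43
tool_pos: [0.4446, -0.1542, 0.1155]
tool_rot: [-0.172, -3.134, -0.002]
contact_force: [-0.2, 0.2, -0.2]
opening: 0.0448
grip_force: 0.0
(array([433, 443, 385, 368, 316, 234,  68,   0,   0,   0,   0,   0,   0,
         0,   0,   0,   0,   0,   0,   0,   0,   0,   0,   0,   0,   0,
         0,   0,   0]), array([-6.00000000e-02, -5.50000000e-02, -5.00000000e-02, -4.50000000e-02,
       -4.00000000e-02, -3.50000000e-02, -3.00000000e-02, -2.50000000e-02,
       -2.00000000e-02, -1.50000000e-02, -1.00000000e-02, -5.00000000e-03,
       -2.77555756e-17,  5.00000000e-03,  1.00000000e-02,  1.50000000e-02,
        2.00000000e-02,  2.50000000e-02,  3.00000000e-02,  3.50000000e-02,
        4.00000000e-02,  4.50000000e-02,  5.00000000e-02,  5.50000000e-02,
        6.00000000e-02,  6.50000000e-02,  7.00000000e-02,  7.50000000e-02,
        8.00000000e-02,  8.50000000e-02]))
roll -0.001 -> q6~-1.80 | tx 3.3 ty 0.4 tz 115.7 | dist 3
roll 3.141 -> q6~1.34 | tx -3.3 ty -0.4 tz 115.7 | dist 3
```

The depth shows the fingertips about 25 mm short of the stated TCP (tool z ≈ -0.026 near shut, -0.036 fully open), which explains the miss. I'll go about 25 mm lower and watch the force.

```bash
python3 -m handwheel '[{"tx":3,"ty":0,"tz":30,"roll":0},{"tx":0,"ty":0,"tz":35,"roll":0},{"tx":0,"ty":0,"tz":30,"roll":0},{"tx":0,"ty":0,"tz":15,"roll":0},{"tx":0,"ty":0,"tz":8,"roll":0},{"tx":0,"ty":0,"tz":0,"roll":0}]' 60
python3 -m handwheel '[{"tx":0,"ty":0,"tz":7,"roll":0},{"tx":0,"ty":0,"tz":4,"roll":0},{"tx":0,"ty":0,"tz":0,"roll":0}]'
python3 -m handwheel '[{"tx":0,"ty":0,"tz":0,"roll":0},{"tx":0,"ty":0,"tz":0,"roll":0},{"tx":0,"ty":0,"tz":0,"roll":0},{"tx":0,"ty":0,"tz":0,"roll":0},{"tx":0,"ty":0,"tz":0,"roll":0},{"tx":0,"ty":0,"tz":0,"roll":0}]' 0 60
```

```text
t: 5.98
tool_pos: [0.4406, -0.1533, -0.0034]
tool_rot: [-0.165, -3.132, -0.004]
contact_force: [0.6, 0.5, -0.2]
opening: 0.0602
grip_force: 0.0
t: 6.23
tool_pos: [0.4431, -0.1546, -0.0115]
tool_rot: [0.166, 3.137, -0.0]
contact_force: [-0.1, 0.8, -0.1]
opening: 0.0603
grip_force: 0.0
t: 6.73
tool_pos: [0.4436, -0.1548, -0.0107]
tool_rot: [0.166, 3.136, -0.001]
contact_force: [-0.8, 1.7, 5.5]
opening: 0.0258
grip_force: 59.5
```

Gripped at 25.8 mm. Now lift, roll and carry it to the box.

```bash
python3 -m handwheel '[{"tx":0,"ty":0,"tz":-10,"roll":0},{"tx":0,"ty":0,"tz":-25,"roll":0},{"tx":0,"ty":0,"tz":-35,"roll":-0.105},{"tx":0,"ty":0,"tz":-30,"roll":-0.105},{"tx":0,"ty":0,"tz":0,"roll":-0.104},{"tx":0,"ty":0,"tz":0,"roll":0}]'
python3 -c "
from h import *
print(head());delta(.5026,-.4018,-.004,1.78)"
```

```text
t: 7.23
tool_pos: [0.4441, -0.1552, 0.0908]
tool_rot: [-0.329, 3.12, -0.004]
contact_force: [-0.0, 0.0, -2.8]
opening: 0.026
grip_force: 59.3
1.780700591169334
roll 0.001 -> q6~-2.45 | tx -6.0 ty -253.4 tz 94.8 | dist 253
roll -3.141 -> q6~-5.60 | tx 6.0 ty 253.4 tz 94.8 | dist 253
```

```bash
python3 -m handwheel '[{"tx":-1,"ty":-20,"tz":0,"roll":0},{"tx":-1,"ty":-36,"tz":0,"roll":0},{"tx":-1,"ty":-36,"tz":0,"roll":0},{"tx":-1,"ty":-36,"tz":0,"roll":0},{"tx":-1,"ty":-36,"tz":0,"roll":0},{"tx":-1,"ty":-36,"tz":0,"roll":0},{"tx":0,"ty":-33,"tz":0,"roll":0},{"tx":0,"ty":-20,"tz":0,"roll":0},{"tx":0,"ty":0,"tz":15,"roll":0},{"tx":0,"ty":0,"tz":0,"roll":0}]'
python3 -c "
from h import *
print(head());delta(.5026,-.4018,-.004,1.78)
p,W,d=look('wrist');cv2.imwrite('pics/w5.png',cv2.resize(p[:,:,::-1],(768,576)))"
```

```text
t: 8.07
tool_pos: [0.4985, -0.3993, 0.0682]
tool_rot: [0.32, -3.12, -0.01]
contact_force: [0.1, 1.0, -3.8]
opening: 0.0257
grip_force: 59.6
1.7754460120715951
roll -0.005 -> q6~-2.45 | tx -3.5 ty -3.3 tz 72.2 | dist 5
roll 3.137 -> q6~0.69 | tx 3.5 ty 3.3 tz 72.2 | dist 5
```

View pics/w5.png

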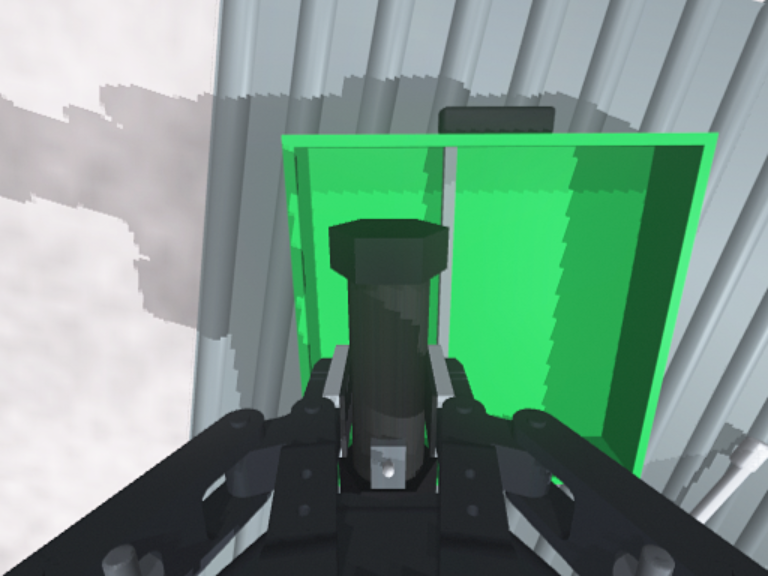

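The torch sits level over the narrower bay, with the tail at (388,250) and the rib at (447,250). Lower and release.

```bash
python3 -m handwheel '[{"tx":-3.5,"ty":-3,"tz":10,"roll":0},{"tx":0,"ty":0,"tz":25,"roll":0},{"tx":0,"ty":0,"tz":20,"roll":0},{"tx":0,"ty":0,"tz":10,"roll":0},{"tx":0,"ty":0,"tz":4,"roll":0},{"tx":0,"ty":0,"tz":0,"roll":0}]'
python3 -c "
from h import *
print(head());delta(.5026,-.4018,-.004,1.78)"
```

```text
t: 8.62
tool_pos: [0.5044, -0.4016, 0.0028]
tool_rot: [0.327, -3.123, -0.003]
contact_force: [-0.9, -0.5, -1.8]
opening: 0.026
grip_force: 59.6
1.779461323060673
roll -0.001 -> q6~-2.45 | tx 1.8 ty 0.1 tz 6.8 | dist 2
roll 3.141 -> q6~0.69 | tx -1.8 ty -0.1 tz 6.8 | dist 2
```

```bash
python3 -m handwheel '[{"tx":0,"ty":0,"tz":4,"roll":0},{"tx":0,"ty":0,"tz":3,"roll":0},{"tx":0,"ty":0,"tz":0,"roll":0},{"tx":0,"ty":0,"tz":0,"roll":0}]'
python3 -m handwheel '[{"tx":0,"ty":0,"tz":0,"roll":0},{"tx":0,"ty":0,"tz":0,"roll":0},{"tx":0,"ty":0,"tz":0,"roll":0},{"tx":0,"ty":0,"tz":-15,"roll":0},{"tx":0,"ty":0,"tz":-30,"roll":0},{"tx":0,"ty":0,"tz":-38,"roll":0},{"tx":0,"ty":0,"tz":-38,"roll":0},{"tx":0,"ty":0,"tz":0,"roll":0}]' 37
python3 -c "
from h import *
print(head());delta(.6211,.0124,-.012,1.514)"
```

```text
t: 8.95
tool_pos: [0.5053, -0.4033, -0.0021]
tool_rot: [-0.326, 3.124, -0.001]
contact_force: [0.2, 0.1, -2.2]
opening: 0.0258
grip_force: 59.6
t: 9.62
tool_pos: [0.5095, -0.4073, 0.1305]
tool_rot: [-0.325, 3.113, -0.022]
contact_force: [2.0, -1.5, 1.9]
opening: 0.0371
grip_force: 0.0
1.7790359154023898
roll 0.265 -> q6~-1.49 | tx -87.6 ty 425.4 tz 142.5 | dist 434
roll -2.877 -> q6~-4.64 | tx 87.6 ty -425.4 tz 142.5 | dist 434
```

```bash
python3 -m handwheel '[{"tx":0,"ty":0,"tz":0,"roll":0.088},{"tx":0,"ty":0,"tz":0,"roll":0.088},{"tx":0,"ty":0,"tz":0,"roll":0.089},{"tx":-7.3,"ty":35.4,"tz":0,"roll":0},{"tx":-7.3,"ty":35.4,"tz":0,"roll":0},{"tx":-7.3,"ty":35.4,"tz":0,"roll":0},{"tx":-7.3,"ty":35.4,"tz":0,"roll":0},{"tx":-7.3,"ty":35.4,"tz":0,"roll":0},{"tx":-7.3,"ty":35.4,"tz":0,"roll":0},{"tx":-7.3,"ty":35.4,"tz":0,"roll":0},{"tx":-7.3,"ty":35.4,"tz":0,"roll":0},{"tx":-7.3,"ty":35.4,"tz":0,"roll":0}]' 70
python3 -m handwheel '[{"tx":-7.3,"ty":35.4,"tz":0,"roll":0},{"tx":-7.3,"ty":35.4,"tz":0,"roll":0},{"tx":-7.3,"ty":35.4,"tz":0,"roll":0},{"tx":0,"ty":0,"tz":30,"roll":0},{"tx":0,"ty":0,"tz":35,"roll":0},{"tx":0,"ty":0,"tz":25,"roll":0},{"tx":0,"ty":0,"tz":0,"roll":0},{"tx":0,"ty":0,"tz":0,"roll":0}]'
python3 -c "
from h import *
print(head());delta(.6211,.0124,-.012,1.514)"
```

```text
t: 10.62
tool_pos: [0.5894, -0.087, 0.1199]
tool_rot: [0.089, 3.138, -0.001]
contact_force: [1.8, -1.0, -0.0]
opening: 0.0703
grip_force: 0.0
t: 11.28
tool_pos: [0.6157, 0.0163, 0.0277]
tool_rot: [-0.089, -3.138, -0.0]
contact_force: [0.4, -0.6, 0.9]
opening: 0.0698
grip_force: 0.0
1.5140557744317555
roll 0.000 -> q6~-1.49 | tx -5.7 ty -3.6 tz 39.7 | dist 7
roll -3.142 -> q6~-4.64 | tx 5.7 ty 3.6 tz 39.7 | dist 7
```

```bash
python3 -m handwheel '[{"tx":-5.5,"ty":-3.5,"tz":12,"roll":0},{"tx":0,"ty":0,"tz":18,"roll":0},{"tx":0,"ty":0,"tz":10,"roll":0},{"tx":0,"ty":0,"tz":0,"roll":0},{"tx":0,"ty":0,"tz":0,"roll":0}]'
python3 -m handwheel '[{"tx":0,"ty":0,"tz":0,"roll":0},{"tx":0,"ty":0,"tz":0,"roll":0},{"tx":0,"ty":0,"tz":0,"roll":0},{"tx":0,"ty":0,"tz":0,"roll":0},{"tx":0,"ty":0,"tz":0,"roll":0}]' 0 60
python3 -c "
from h import *
print(head());delta(.6211,.0124,-.014,1.514)"
```

```text
t: 11.7
tool_pos: [0.6225, 0.0122, -0.0106]
tool_rot: [0.09, 3.139, -0.0]
contact_force: [-0.3, -0.4, 1.0]
opening: 0.07
grip_force: 0.0
t: 12.12
tool_pos: [0.6233, 0.0123, -0.0098]
tool_rot: [0.089, 3.137, -0.0]
contact_force: [-0.4, 0.6, 5.9]
opening: 0.038
grip_force: 61.5
1.514092480491006
roll 0.000 -> q6~-1.49 | tx 2.2 ty -0.0 tz 4.2 | dist 2
roll -3.142 -> q6~-4.64 | tx -2.2 ty 0.0 tz 4.2 | dist 2
```

```bash
python3 -m handwheel '[{"tx":0,"ty":0,"tz":-10,"roll":0},{"tx":0,"ty":0,"tz":-30,"roll":0},{"tx":0,"ty":0,"tz":-38,"roll":-0.089},{"tx":0,"ty":0,"tz":-30,"roll":-0.089},{"tx":0,"ty":0,"tz":0,"roll":-0.088},{"tx":0,"ty":0,"tz":0,"roll":0}]'
python3 -c "
from h import *
print(head());delta(.4786,-.3129,-.003,1.78)"
```

```text
t: 12.62
tool_pos: [0.6236, 0.0123, 0.0997]
tool_rot: [-0.33, 3.119, -0.002]
contact_force: [0.5, 1.5, -2.7]
opening: 0.0381
grip_force: 60.8
1.781513595086106
roll 0.002 -> q6~-2.36 | tx 209.4 ty -288.0 tz 102.7 | dist 356
roll -3.140 -> q6~-5.50 | tx -209.4 ty 288.0 tz 102.7 | dist 356
```

```bash
python3 -m handwheel '[{"tx":20.9,"ty":-28.8,"tz":0,"roll":0},{"tx":20.9,"ty":-28.8,"tz":0,"roll":0},{"tx":20.9,"ty":-28.8,"tz":0,"roll":0},{"tx":20.9,"ty":-28.8,"tz":0,"roll":0},{"tx":20.9,"ty":-28.8,"tz":0,"roll":0},{"tx":20.9,"ty":-28.8,"tz":0,"roll":0},{"tx":20.9,"ty":-28.8,"tz":0,"roll":0},{"tx":20.9,"ty":-28.8,"tz":0,"roll":0},{"tx":20.9,"ty":-28.8,"tz":0,"roll":0},{"tx":20.9,"ty":-28.8,"tz":0,"roll":0},{"tx":0,"ty":0,"tz":20,"roll":0},{"tx":0,"ty":0,"tz":0,"roll":0}]'
python3 -c "
from h import *
print(head());delta(.4786,-.3129,-.003,1.78)"
```

```text
t: 13.62
tool_pos: [0.4735, -0.312, 0.0714]
tool_rot: [0.319, -3.119, -0.01]
contact_force: [-1.5, 0.6, -2.8]
opening: 0.0383
grip_force: 60.8
1.7743509536173443
roll -0.006 -> q6~-2.36 | tx -4.8 ty -1.9 tz 74.4 | dist 5
roll 3.136 -> q6~0.78 | tx 4.8 ty 1.9 tz 74.4 | dist 5
```

```bash
python3 -m handwheel '[{"tx":-2,"ty":-1,"tz":25,"roll":0},{"tx":0,"ty":0,"tz":25,"roll":0},{"tx":0,"ty":0,"tz":15,"roll":0},{"tx":0,"ty":0,"tz":0,"roll":0},{"tx":0,"ty":0,"tz":0,"roll":0}]'
python3 -c "
from h import *
print(head());delta(.4786,-.3129,-.003,1.78)"
```

```text
t: 14.03
tool_pos: [0.4782, -0.3112, 0.0094]
tool_rot: [0.328, -3.121, -0.006]
contact_force: [0.5, 0.6, -0.5]
opening: 0.0385
grip_force: 60.8
1.7802018478805501
roll 0.000 -> q6~-2.36 | tx -0.0 ty -1.8 tz 12.4 | dist 2
roll -3.141 -> q6~-5.50 | tx 0.0 ty 1.8 tz 12.4 | dist 2
```

```bash
python3 -m handwheel '[{"tx":0,"ty":-1,"tz":8,"roll":0},{"tx":0,"ty":0,"tz":4,"roll":0},{"tx":0,"ty":0,"tz":0,"roll":0},{"tx":0,"ty":0,"tz":0,"roll":0}]'
python3 -m handwheel '[{"tx":0,"ty":0,"tz":0,"roll":0},{"tx":0,"ty":0,"tz":0,"roll":0},{"tx":0,"ty":0,"tz":0,"roll":0},{"tx":0,"ty":0,"tz":-15,"roll":0},{"tx":0,"ty":0,"tz":-30,"roll":0},{"tx":0,"ty":0,"tz":-38,"roll":0},{"tx":0,"ty":0,"tz":-38,"roll":0},{"tx":0,"ty":0,"tz":-38,"roll":0.12},{"tx":0,"ty":0,"tz":-38,"roll":0.12},{"tx":0,"ty":0,"tz":0,"roll":0.12},{"tx":0,"ty":0,"tz":0,"roll":0.05}]' 50
python3 -c "
from h import *
print(head());delta(.68,-.13,.2,1.35)"
```

```text
t: 14.37
tool_pos: [0.4798, -0.3144, -0.0004]
tool_rot: [-0.328, 3.124, -0.0]
contact_force: [0.1, -0.1, -0.9]
opening: 0.0381
grip_force: 60.9
t: 15.28
tool_pos: [0.4815, -0.3159, 0.2015]
tool_rot: [0.322, 3.118, -0.008]
contact_force: [-0.2, 0.7, -0.1]
opening: 0.0501
grip_force: 0.0
1.3650578500442565
roll 0.015 -> q6~-1.54 | tx -153.0 ty 224.9 tz 1.5 | dist 272
roll -3.127 -> q6~-4.68 | tx 153.0 ty -224.9 tz 1.5 | dist 272
```

```bash
python3 -m handwheel '[{"tx":-19,"ty":28,"tz":0,"roll":0},{"tx":-19,"ty":28,"tz":0,"roll":0},{"tx":-19,"ty":28,"tz":0,"roll":0},{"tx":-19,"ty":28,"tz":0,"roll":0},{"tx":-19,"ty":28,"tz":0,"roll":0},{"tx":-19,"ty":28,"tz":0,"roll":0},{"tx":-19,"ty":28,"tz":0,"roll":0},{"tx":-19,"ty":28,"tz":0,"roll":0},{"tx":0,"ty":0,"tz":0,"roll":0},{"tx":0,"ty":0,"tz":0,"roll":0}]'
python3 - <<'E'
from h import *
p,W,d=look('wrist');im,h=ortho(p,W,d,.5,.74,-.24,-.06,.001)
cv2.imwrite('pics/w6.png',np.hstack([cv2.resize(p[:,:,::-1],(560,420)),cv2.resize(im[:,:,::-1],(240,320))[:,:].copy() if 0 else cv2.copyMakeBorder(im[:,:,::-1].copy(),0,180,0,0,cv2.BORDER_CONSTANT)]))
pi=p.astype(int)
m=(d>0)&(abs(W[...,0]-.62)<.1)&(abs(W[...,1]+.155)<.045)&(W[...,2]>.0085)&(W[...,2]<.03)&(pi.min(2)>90)&(d>.2)
P=W[m];print(len(P))
for z0,z1 in((.0085,.011),(.011,.013),(.013,.015),(.015,.018),(.018,.03)): print(z0,((P[:,2]>z0)&(P[:,2]<z1)).sum())
P=P[P[:,2]>.0135]
for a in np.arange(.53,.71,.01):
    k=(P[:,0]>=a)&(P[:,0]<a+.01)
    if k.sum()>2:print(round(a,3),k.sum(),(1e3*np.percentile(P[k,1],[5,50,95])).round(1),np.median(P[k,2]).round(4))
E
```

```text
t: 16.12
tool_pos: [0.6741, -0.1238, 0.1962]
tool_rot: [-0.311, -3.126, 0.0]
contact_force: [0.6, -0.5, 0.2]
opening: 0.0499
grip_force: 0.0
1320
0.0085 178
0.011 77
0.013 287
0.015 774
0.018 4
0.54 6 [-142.3 -140.7 -137. ] 0.0147
0.55 110 [-144.9 -138.2 -131.8] 0.0156
0.56 114 [-146.7 -140.  -133.5] 0.0156
0.57 81 [-147.7 -143.  -137.2] 0.0157
0.58 76 [-150.1 -145.4 -140.6] 0.0157
0.59 70 [-152.5 -148.1 -143.6] 0.0155
0.6 69 [-154.7 -150.4 -146. ] 0.0156
0.61 68 [-157.6 -152.8 -148.3] 0.0155
0.62 65 [-160.1 -155.5 -150.6] 0.0157
0.63 65 [-162.5 -157.6 -152.9] 0.0157
0.64 64 [-164.7 -160.2 -155.4] 0.0157
0.65 63 [-167.2 -162.6 -157.9] 0.0156
0.66 64 [-179.5 -166.4 -158. ] 0.0155
0.67 37 [-184.6 -180.7 -153. ] 0.0152
0.68 45 [-183.8 -178.3 -154. ] 0.0151
0.69 40 [-177.2 -168.4 -160. ] 0.0154
```

View pics/w6.png

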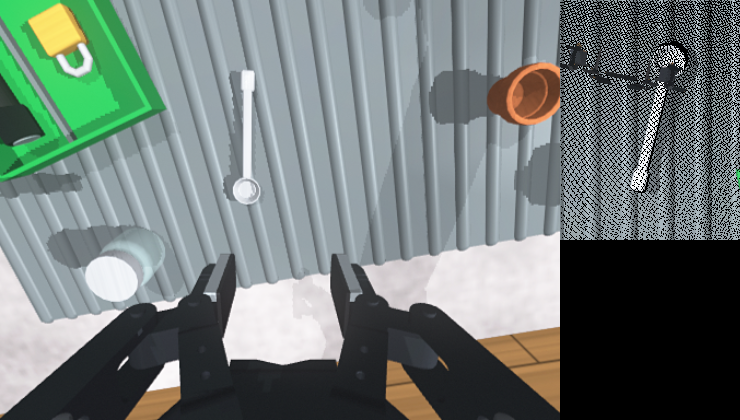

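The box shows the padlock flat in the wider bay (60,40) and the torch in the narrower bay (20,130). The spoon lies at (247,130), yaw about -0.24, origin ≈ (0.622, -0.154).

```bash
python3 -c "
from h import *
print(head());delta(.622,-.1544,.02,1.331)"
```

```text
1.3710010465387985
roll 0.040 -> q6~-1.57 | tx 42.9 ty -40.9 tz 176.2 | dist 59
roll -3.102 -> q6~-4.72 | tx -42.9 ty 40.9 tz 176.2 | dist 59
```

```bash
python3 -m handwheel '[{"tx":0,"ty":0,"tz":20,"roll":0.04},{"tx":21.5,"ty":-20.5,"tz":25,"roll":0},{"tx":21.5,"ty":-20.5,"tz":25,"roll":0},{"tx":0,"ty":0,"tz":38,"roll":0},{"tx":0,"ty":0,"tz":30,"roll":0},{"tx":0,"ty":0,"tz":15,"roll":0},{"tx":0,"ty":0,"tz":0,"roll":0},{"tx":0,"ty":0,"tz":0,"roll":0}]' 32 40
python3 -c "
from h import *
print(head());delta(.622,-.1544,-.014,1.331)"
```

```text
t: 16.83
tool_pos: [0.6214, -0.1552, 0.0434]
tool_rot: [-0.379, -3.118, -0.0]
contact_force: [-0.3, -0.5, 0.9]
opening: 0.0321
grip_force: 0.0
1.3291254700692716
roll -0.002 -> q6~-1.57 | tx -0.4 ty 1.0 tz 57.4 | dist 1
roll 3.140 -> q6~1.57 | tx 0.4 ty -1.0 tz 57.4 | dist 1
```

```bash
python3 -m handwheel '[{"tx":0,"ty":1,"tz":20,"roll":0},{"tx":0,"ty":0,"tz":20,"roll":0},{"tx":0,"ty":0,"tz":11,"roll":0},{"tx":0,"ty":0,"tz":4,"roll":0},{"tx":0,"ty":0,"tz":0,"roll":0},{"tx":0,"ty":0,"tz":0,"roll":0}]'
python3 -m handwheel '[{"tx":0,"ty":0,"tz":2,"roll":0},{"tx":0,"ty":0,"tz":0,"roll":0}]'
python3 -m handwheel '[{"tx":0,"ty":0,"tz":2,"roll":0},{"tx":0,"ty":0,"tz":0,"roll":0}]'
```

```text
t: 17.33
tool_pos: [0.6231, -0.1541, -0.0102]
tool_rot: [0.377, 3.117, -0.001]
contact_force: [-0.2, -0.4, 0.5]
opening: 0.0318
grip_force: 0.0
t: 17.5
tool_pos: [0.6229, -0.154, -0.0126]
tool_rot: [0.377, 3.117, -0.001]
contact_force: [0.3, 0.0, 0.2]
opening: 0.0322
grip_force: 0.0
t: 17.67
tool_pos: [0.622, -0.1538, -0.0156]
tool_rot: [0.377, 3.119, -0.0]
contact_force: [-0.6, -0.8, -1.6]
opening: 0.0319
grip_force: 0.0
```

```bash
python3 -m handwheel '[{"tx":0,"ty":0,"tz":0,"roll":0},{"tx":0,"ty":0,"tz":0,"roll":0},{"tx":0,"ty":0,"tz":0,"roll":0},{"tx":0,"ty":0,"tz":0,"roll":0},{"tx":0,"ty":0,"tz":0,"roll":0}]' 0 40
```

```text
t: 18.08
tool_pos: [0.6221, -0.1538, -0.0156]
tool_rot: [0.377, 3.119, -0.0]
contact_force: [-0.2, -1.9, 1.5]
opening: 0.0085
grip_force: 41.5
```

```bash
python3 -m handwheel '[{"tx":0,"ty":0,"tz":-10,"roll":0},{"tx":0,"ty":0,"tz":-30,"roll":0},{"tx":0,"ty":0,"tz":-35,"roll":-0.1},{"tx":0,"ty":0,"tz":-35,"roll":-0.1},{"tx":0,"ty":0,"tz":-25,"roll":0},{"tx":0,"ty":0,"tz":0,"roll":0}]'
python3 - <<'E'
from h import *
print(head());delta(.5167,.2895,-.009,1.531)
p,W,d=look('wrist');cv2.imwrite('pics/w7.png',cv2.resize(p[:,:,::-1],(768,576)))
E
```

```text
t: 18.58
tool_pos: [0.6262, -0.1552, 0.1281]
tool_rot: [0.064, 3.128, -0.007]
contact_force: [1.2, -1.5, 0.6]
opening: 0.0082
grip_force: 41.3
1.5300647197358381
roll -0.001 -> q6~-1.02 | tx 127.1 ty 440.0 tz 137.1 | dist 458
roll 3.141 -> q6~2.12 | tx -127.1 ty -440.0 tz 137.1 | dist 458
```

View pics/w7.png

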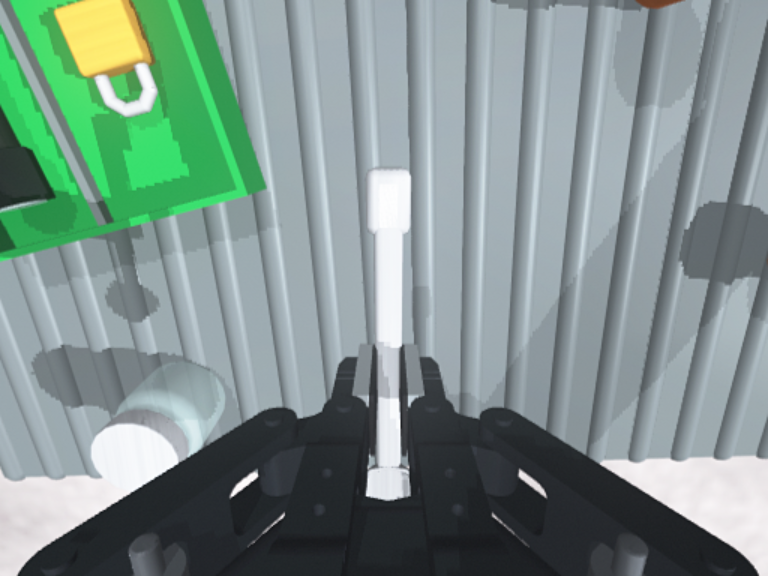

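The spoon is held in line, tail at (388,195). Now carry it to the tray.

```bash
python3 -m handwheel '[{"tx":10.6,"ty":36.7,"tz":0,"roll":0},{"tx":10.6,"ty":36.7,"tz":0,"roll":0},{"tx":10.6,"ty":36.7,"tz":0,"roll":0},{"tx":10.6,"ty":36.7,"tz":0,"roll":0},{"tx":10.6,"ty":36.7,"tz":0,"roll":0},{"tx":10.6,"ty":36.7,"tz":0,"roll":0},{"tx":10.6,"ty":36.7,"tz":0,"roll":0},{"tx":10.6,"ty":36.7,"tz":0,"roll":0},{"tx":10.6,"ty":36.7,"tz":0,"roll":0},{"tx":10.6,"ty":36.7,"tz":0,"roll":0},{"tx":10.6,"ty":36.7,"tz":0,"roll":0},{"tx":10.6,"ty":36.7,"tz":0,"roll":0}]'
python3 -m handwheel '[{"tx":0,"ty":0,"tz":20,"roll":0},{"tx":0,"ty":0,"tz":35,"roll":0},{"tx":0,"ty":0,"tz":20,"roll":0},{"tx":0,"ty":0,"tz":0,"roll":0},{"tx":0,"ty":0,"tz":0,"roll":0}]'
python3 - <<'E'
from h import *
o=ctrl.get_obs();print(head());delta(.5167,.2895,-.009,1.531)
p,W,d=look('wrist');dz=W[...,2]-o["tool_pos"][2];t=o["tool_pos"]
m=(d>0)&(abs(W[...,1]-t[1])<.02)&(abs(W[...,0]-t[0]+.045)<.035)&(dz>0.005)&(dz<.06)&(p.min(2)>110)
P=W[m]-t;print(len(P),np.polyfit(P[:,0],P[:,2],1),np.polyfit(P[:,0],P[:,1],1),P[:,0].min())
E
```

```text
t: 19.63
tool_pos: [0.5109, 0.2928, 0.1175]
tool_rot: [-0.064, -3.138, 0.002]
contact_force: [0.9, -0.5, -0.5]
opening: 0.0085
grip_force: 41.3
t: 20.05
tool_pos: [0.5106, 0.2907, 0.0416]
tool_rot: [-0.064, -3.136, 0.004]
contact_force: [-0.2, 0.3, 0.5]
opening: 0.0085
grip_force: 41.3
1.529993888675527
roll -0.001 -> q6~-1.02 | tx -6.1 ty -0.9 tz 50.6 | dist 6
roll 3.141 -> q6~2.12 | tx 6.1 ty 0.9 tz 50.6 | dist 6
2952 [0.07697408 0.03565605] [0.00509787 0.00337347] -0.07414207308179066
```

```bash
python3 -m handwheel '[{"tx":-3,"ty":-1,"tz":20,"roll":0},{"tx":0,"ty":0,"tz":17,"roll":0},{"tx":0,"ty":0,"tz":7,"roll":0},{"tx":0,"ty":0,"tz":0,"roll":0},{"tx":0,"ty":0,"tz":0,"roll":0}]'
python3 -m handwheel '[{"tx":0,"ty":0,"tz":2,"roll":0},{"tx":0,"ty":0,"tz":0,"roll":0},{"tx":0,"ty":0,"tz":0,"roll":0}]'
```

```text
t: 20.52
tool_pos: [0.5165, 0.2906, 0.0014]
tool_rot: [0.065, 3.14, 0.001]
contact_force: [-0.2, 0.5, -0.8]
opening: 0.0088
grip_force: 41.3
t: 20.77
tool_pos: [0.5165, 0.2907, -0.0007]
tool_rot: [0.064, 3.139, 0.001]
contact_force: [-0.5, -0.4, -0.2]
opening: 0.0089
grip_force: 41.3
```

```bash
python3 -m handwheel '[{"tx":0,"ty":0,"tz":5,"roll":0},{"tx":0,"ty":0,"tz":2,"roll":0},{"tx":0,"ty":0,"tz":0,"roll":0},{"tx":0,"ty":0,"tz":0,"roll":0}]'
python3 -m handwheel '[{"tx":0,"ty":0,"tz":0,"roll":0},{"tx":0,"ty":0,"tz":0,"roll":0},{"tx":0,"ty":0,"tz":0,"roll":0}]' 26
python3 -m handwheel '[{"tx":0,"ty":0,"tz":-12,"roll":0},{"tx":0,"ty":0,"tz":-30,"roll":0},{"tx":0,"ty":0,"tz":-38,"roll":0},{"tx":0,"ty":0,"tz":-38,"roll":0},{"tx":0,"ty":0,"tz":-38,"roll":0},{"tx":0,"ty":0,"tz":0,"roll":0}]'
python3 -c "
from h import *
print(head());delta(.6305,.137,.1,1.531)"
```

```text
t: 21.1
tool_pos: [0.5154, 0.2903, -0.0092]
tool_rot: [-0.064, -3.14, 0.001]
contact_force: [-0.5, 0.9, -0.9]
opening: 0.0085
grip_force: 41.3
t: 21.35
tool_pos: [0.516, 0.2905, -0.0085]
tool_rot: [0.064, 3.141, 0.0]
contact_force: [0.5, -1.2, 0.2]
opening: 0.0259
grip_force: 0.0
t: 21.85
tool_pos: [0.5211, 0.2927, 0.159]
tool_rot: [0.063, 3.125, 0.011]
contact_force: [1.3, 0.2, 1.8]
opening: 0.026
grip_force: 0.0
1.530241668423957
roll -0.001 -> q6~-1.32 | tx -115.5 ty -151.2 tz 59.0 | dist 190
roll 3.141 -> q6~1.82 | tx 115.5 ty 151.2 tz 59.0 | dist 190
```

```bash
python3 -m handwheel '[{"tx":-19.4,"ty":-25.1,"tz":0,"roll":0},{"tx":-19.4,"ty":-25.1,"tz":0,"roll":0},{"tx":-19.4,"ty":-25.1,"tz":0,"roll":0},{"tx":-19.4,"ty":-25.1,"tz":0,"roll":0},{"tx":-19.4,"ty":-25.1,"tz":0,"roll":0},{"tx":-19.4,"ty":-25.1,"tz":0,"roll":0},{"tx":0,"ty":0,"tz":35,"roll":0},{"tx":0,"ty":0,"tz":35,"roll":0},{"tx":0,"ty":0,"tz":20,"roll":0},{"tx":0,"ty":0,"tz":0,"roll":0},{"tx":0,"ty":0,"tz":0,"roll":0}]' 84 30
python3 -c "
from h import *
print(head());delta(.6307,.1375,-.002,1.531)"
```

```text
t: 22.77
tool_pos: [0.6251, 0.1351, 0.0565]
tool_rot: [-0.064, -3.139, 0.0]
contact_force: [0.1, 0.0, 0.6]
opening: 0.0839
grip_force: 0.0
1.5299262855414446
roll -0.001 -> q6~-1.32 | tx -5.5 ty 2.7 tz 58.5 | dist 6
roll 3.141 -> q6~1.83 | tx 5.5 ty -2.7 tz 58.5 | dist 6
```

```bash
python3 -m handwheel '[{"tx":-3,"ty":2.5,"tz":20,"roll":0},{"tx":0,"ty":0,"tz":22,"roll":0},{"tx":0,"ty":0,"tz":10,"roll":0},{"tx":0,"ty":0,"tz":0,"roll":0},{"tx":0,"ty":0,"tz":0,"roll":0},{"tx":0,"ty":0,"tz":0,"roll":0}]'
python3 -c "
from h import *
print(head());delta(.6307,.1375,-.002,1.531)"
```

```text
t: 23.27
tool_pos: [0.6306, 0.1378, 0.0076]
tool_rot: [0.064, 3.138, 0.001]
contact_force: [1.3, -0.4, -0.2]
opening: 0.0838
grip_force: 0.0
1.5301394637000993
roll -0.001 -> q6~-1.32 | tx -0.1 ty -0.3 tz 9.6 | dist 0
roll 3.141 -> q6~1.83 | tx 0.1 ty 0.3 tz 9.6 | dist 0
```

```bash
python3 -m handwheel '[{"tx":0,"ty":0,"tz":9,"roll":0},{"tx":0,"ty":0,"tz":0,"roll":0},{"tx":0,"ty":0,"tz":0,"roll":0}]'
python3 -m handwheel '[{"tx":0,"ty":0,"tz":0,"roll":0},{"tx":0,"ty":0,"tz":0,"roll":0},{"tx":0,"ty":0,"tz":0,"roll":0},{"tx":0,"ty":0,"tz":0,"roll":0},{"tx":0,"ty":0,"tz":0,"roll":0}]' 0 30
python3 -m handwheel '[{"tx":0,"ty":0,"tz":-8,"roll":0},{"tx":0,"ty":0,"tz":-25,"roll":0},{"tx":0,"ty":0,"tz":-30,"roll":0},{"tx":0,"ty":0,"tz":-20,"roll":0},{"tx":0,"ty":0,"tz":0,"roll":0},{"tx":0,"ty":0,"tz":0,"roll":0}]'
python3 -c "
from h import *
c=np.array([.519,.3465]);y=-.04
print(c+np.array([[np.cos(y),-np.sin(y)],[np.sin(y),np.cos(y)]])@[.046,.038],c+np.array([[np.cos(y),-np.sin(y)],[np.sin(y),np.cos(y)]])@[-.046,.038])
delta(.5665,.3826,.004,1.531)"
```

```text
t: 23.52
tool_pos: [0.6288, 0.1375, -0.0039]
tool_rot: [-0.064, -3.14, 0.0]
contact_force: [-0.0, 0.2, 0.0]
opening: 0.0841
grip_force: 0.0
t: 23.93
tool_pos: [0.6296, 0.1376, -0.0032]
tool_rot: [0.064, 3.14, 0.0]
contact_force: [0.6, -0.2, 2.2]
opening: 0.0572
grip_force: 32.2
t: 24.43
tool_pos: [0.6301, 0.1377, 0.0811]
tool_rot: [0.064, 3.138, 0.001]
contact_force: [0.0, -0.4, -0.6]
opening: 0.0571
grip_force: 32.3
[0.5664828  0.38263009] [0.47455639 0.38630911]
roll -0.001 -> q6~-0.94 | tx 73.3 ty 242.2 tz 77.1 | dist 253
roll 3.141 -> q6~2.20 | tx -73.3 ty -242.2 tz 77.1 | dist 253
```

```bash
python3 -m handwheel '[{"tx":9.6,"ty":30.3,"tz":0,"roll":0},{"tx":9.6,"ty":30.3,"tz":0,"roll":0},{"tx":9.6,"ty":30.3,"tz":0,"roll":0},{"tx":9.6,"ty":30.3,"tz":0,"roll":0},{"tx":9.6,"ty":30.3,"tz":0,"roll":0},{"tx":9.6,"ty":30.3,"tz":0,"roll":0},{"tx":9.6,"ty":30.3,"tz":0,"roll":0},{"tx":6,"ty":30,"tz":0,"roll":0},{"tx":0,"ty":0,"tz":20,"roll":0},{"tx":0,"ty":0,"tz":20,"roll":0},{"tx":0,"ty":0,"tz":0,"roll":0},{"tx":0,"ty":0,"tz":0,"roll":0}]'
python3 -c "
from h import *
delta(.5665,.3826,.003,1.531)"
```

```text
t: 25.43
tool_pos: [0.5631, 0.3811, 0.0354]
tool_rot: [-0.064, -3.135, 0.006]
contact_force: [-0.1, 0.5, -0.3]
opening: 0.0572
grip_force: 32.3
roll -0.001 -> q6~-0.94 | tx -3.3 ty 1.6 tz 32.4 | dist 4
roll 3.141 -> q6~2.20 | tx 3.3 ty -1.6 tz 32.4 | dist 4
```

```bash
python3 -m handwheel '[{"tx":-1,"ty":1,"tz":12,"roll":0},{"tx":0,"ty":0,"tz":12,"roll":0},{"tx":0,"ty":0,"tz":4,"roll":0},{"tx":0,"ty":0,"tz":0,"roll":0},{"tx":0,"ty":0,"tz":0,"roll":0}]'
python3 -c "
from h import *
delta(.5665,.3826,.003,1.531)"
```

```text
t: 25.85
tool_pos: [0.5667, 0.3831, 0.0108]
tool_rot: [-0.065, -3.14, 0.001]
contact_force: [-0.5, 1.0, -1.0]
opening: 0.0571
grip_force: 32.3
roll -0.001 -> q6~-0.94 | tx 0.1 ty -0.5 tz 7.8 | dist 0
roll 3.140 -> q6~2.20 | tx -0.1 ty 0.5 tz 7.8 | dist 0
```

```bash
python3 -m handwheel '[{"tx":0,"ty":0,"tz":5,"roll":0},{"tx":0,"ty":0,"tz":3,"roll":0},{"tx":0,"ty":0,"tz":0,"roll":0},{"tx":0,"ty":0,"tz":0,"roll":0}]'
python3 -m handwheel '[{"tx":0,"ty":0,"tz":0,"roll":0},{"tx":0,"ty":0,"tz":0,"roll":0},{"tx":0,"ty":0,"tz":0,"roll":0}]' 72
python3 -m handwheel '[{"tx":0,"ty":0,"tz":-15,"roll":0},{"tx":0,"ty":0,"tz":-35,"roll":0},{"tx":0,"ty":0,"tz":-38,"roll":0},{"tx":0,"ty":0,"tz":-38,"roll":0},{"tx":0,"ty":0,"tz":0,"roll":0},{"tx":0,"ty":0,"tz":0,"roll":0}]'
python3 -c "
from h import *
delta(.4562,.0113,.02,1.531)"
```

```text
t: 26.18
tool_pos: [0.5667, 0.3833, 0.0031]
tool_rot: [-0.064, -3.141, 0.0]
contact_force: [-0.5, 0.7, 0.0]
opening: 0.0576
grip_force: 32.3
t: 26.43
tool_pos: [0.5671, 0.3836, 0.0036]
tool_rot: [0.064, 3.14, 0.001]
contact_force: [-0.7, -0.3, -0.9]
opening: 0.0721
grip_force: 0.0
t: 26.93
tool_pos: [0.5695, 0.3848, 0.1355]
tool_rot: [0.064, 3.133, 0.007]
contact_force: [0.0, -0.7, -1.3]
opening: 0.0721
grip_force: 0.0
roll -0.001 -> q6~-1.51 | tx 98.3 ty -377.7 tz 115.5 | dist 390
roll 3.141 -> q6~1.64 | tx -98.3 ty 377.7 tz 115.5 | dist 390
```

```bash
python3 -m handwheel '[{"tx":9,"ty":-34.3,"tz":0,"roll":0},{"tx":9,"ty":-34.3,"tz":0,"roll":0},{"tx":9,"ty":-34.3,"tz":0,"roll":0},{"tx":9,"ty":-34.3,"tz":0,"roll":0},{"tx":9,"ty":-34.3,"tz":0,"roll":0},{"tx":9,"ty":-34.3,"tz":0,"roll":0},{"tx":9,"ty":-34.3,"tz":0,"roll":0},{"tx":9,"ty":-34.3,"tz":0,"roll":0},{"tx":9,"ty":-34.3,"tz":0,"roll":0},{"tx":9,"ty":-34.3,"tz":0,"roll":0},{"tx":8,"ty":-34.3,"tz":0,"roll":0},{"tx":0,"ty":0,"tz":0,"roll":0}]' 84 30
python3 -m handwheel '[{"tx":0,"ty":0,"tz":30,"roll":0},{"tx":0,"ty":0,"tz":20,"roll":0},{"tx":0,"ty":0,"tz":0,"roll":0},{"tx":0,"ty":0,"tz":0,"roll":0}]'
python3 -c "
from h import *
delta(.4562,.0115,.02,1.531)"
```

```text
t: 27.93
tool_pos: [0.4513, 0.0061, 0.128]
tool_rot: [-0.073, -3.138, 0.003]
contact_force: [0.5, 0.5, -0.8]
opening: 0.0839
grip_force: 0.0
t: 28.27
tool_pos: [0.4518, 0.0109, 0.0775]
tool_rot: [-0.064, -3.136, -0.001]
contact_force: [0.7, 0.4, 0.2]
opening: 0.0837
grip_force: 0.0
roll -0.001 -> q6~-1.51 | tx -4.4 ty 0.8 tz 57.5 | dist 4
roll 3.141 -> q6~1.64 | tx 4.4 ty -0.8 tz 57.5 | dist 4
```

```bash
python3 -m handwheel '[{"tx":-2,"ty":1,"tz":20,"roll":0},{"tx":0,"ty":0,"tz":20,"roll":0},{"tx":0,"ty":0,"tz":12,"roll":0},{"tx":0,"ty":0,"tz":0,"roll":0},{"tx":0,"ty":0,"tz":0,"roll":0}]'
python3 -m handwheel '[{"tx":0,"ty":0,"tz":4,"roll":0},{"tx":0,"ty":0,"tz":0,"roll":0},{"tx":0,"ty":0,"tz":0,"roll":0}]'
python3 -m handwheel '[{"tx":0,"ty":0,"tz":0,"roll":0},{"tx":0,"ty":0,"tz":0,"roll":0},{"tx":0,"ty":0,"tz":0,"roll":0},{"tx":0,"ty":0,"tz":0,"roll":0},{"tx":0,"ty":0,"tz":0,"roll":0}]' 0 30
python3 -m handwheel '[{"tx":0,"ty":0,"tz":-10,"roll":0},{"tx":0,"ty":0,"tz":-30,"roll":0},{"tx":0,"ty":0,"tz":-38,"roll":0},{"tx":0,"ty":0,"tz":-38,"roll":0},{"tx":0,"ty":0,"tz":0,"roll":0},{"tx":0,"ty":0,"tz":0,"roll":0}]'
python3 -c "
from h import *
delta(.4746,.3863,.026,1.531)"
```

```text
t: 28.68
tool_pos: [0.456, 0.0116, 0.028]
tool_rot: [0.063, 3.141, -0.0]
contact_force: [-0.3, -0.4, 0.6]
opening: 0.0839
grip_force: 0.0
t: 28.93
tool_pos: [0.4563, 0.0113, 0.0242]
tool_rot: [0.064, 3.139, -0.0]
contact_force: [-0.3, -0.7, 0.8]
opening: 0.0845
grip_force: 0.0
t: 29.35
tool_pos: [0.4561, 0.0112, 0.024]
tool_rot: [0.064, 3.14, -0.0]
contact_force: [-0.2, 0.2, 3.7]
opening: 0.0534
grip_force: 31.6
t: 29.85
tool_pos: [0.4575, 0.0111, 0.1426]
tool_rot: [0.064, 3.135, -0.001]
contact_force: [-0.1, -0.4, -0.5]
opening: 0.0532
grip_force: 31.9
roll -0.001 -> q6~-0.85 | tx -2.2 ty 375.6 tz 116.6 | dist 376
roll 3.141 -> q6~2.29 | tx 2.2 ty -375.6 tz 116.6 | dist 376
```

```bash
python3 -m handwheel '[{"tx":0,"ty":20,"tz":0,"roll":0},{"tx":0,"ty":35.5,"tz":0,"roll":0},{"tx":0,"ty":35.5,"tz":0,"roll":0},{"tx":0,"ty":35.5,"tz":0,"roll":0},{"tx":0,"ty":35.5,"tz":0,"roll":0},{"tx":0,"ty":35.5,"tz":0,"roll":0},{"tx":0,"ty":35.5,"tz":0,"roll":0},{"tx":0,"ty":35.5,"tz":0,"roll":0},{"tx":0,"ty":35.5,"tz":0,"roll":0},{"tx":0,"ty":35.5,"tz":0,"roll":0},{"tx":0,"ty":35.5,"tz":0,"roll":0},{"tx":0,"ty":0,"tz":0,"roll":0}]'
python3 -m handwheel '[{"tx":0,"ty":0,"tz":30,"roll":0},{"tx":0,"ty":0,"tz":35,"roll":0},{"tx":0,"ty":0,"tz":15,"roll":0},{"tx":0,"ty":0,"tz":0,"roll":0},{"tx":0,"ty":0,"tz":0,"roll":0}]'
python3 -c "
from h import *
delta(.4746,.3863,.03,1.531)"
```

```text
t: 30.85
tool_pos: [0.469, 0.3903, 0.1366]
tool_rot: [-0.057, -3.138, -0.001]
contact_force: [0.3, -0.9, -0.2]
opening: 0.0535
grip_force: 32.1
t: 31.27
tool_pos: [0.469, 0.3847, 0.0565]
tool_rot: [-0.064, -3.136, 0.005]
contact_force: [1.1, 0.2, -0.3]
opening: 0.0535
grip_force: 32.1
roll -0.001 -> q6~-0.85 | tx -5.5 ty 1.9 tz 26.5 | dist 6
roll 3.140 -> q6~2.29 | tx 5.5 ty -1.9 tz 26.5 | dist 6
```

```bash
python3 -m handwheel '[{"tx":-2,"ty":1.5,"tz":12,"roll":0},{"tx":0,"ty":0,"tz":8,"roll":0},{"tx":0,"ty":0,"tz":0,"roll":0},{"tx":0,"ty":0,"tz":0,"roll":0},{"tx":0,"ty":0,"tz":0,"roll":0}]'
python3 -c "
from h import *
delta(.4746,.3863,.03,1.531)"
```

```text
t: 31.68
tool_pos: [0.4733, 0.3877, 0.0398]
tool_rot: [0.064, 3.14, 0.001]
contact_force: [-0.1, -0.4, -0.2]
opening: 0.0534
grip_force: 32.1
roll -0.001 -> q6~-0.85 | tx -1.4 ty -1.3 tz 9.8 | dist 2
roll 3.141 -> q6~2.29 | tx 1.4 ty 1.3 tz 9.8 | dist 2
```

```bash
python3 -m handwheel '[{"tx":0,"ty":0,"tz":6,"roll":0},{"tx":0,"ty":0,"tz":4,"roll":0},{"tx":0,"ty":0,"tz":0,"roll":0},{"tx":0,"ty":0,"tz":0,"roll":0},{"tx":0,"ty":0,"tz":0,"roll":0}]'
python3 -m handwheel '[{"tx":0,"ty":0,"tz":0,"roll":0},{"tx":0,"ty":0,"tz":0,"roll":0},{"tx":0,"ty":0,"tz":0,"roll":0}]' 72
python3 -m handwheel '[{"tx":0,"ty":0,"tz":-15,"roll":0},{"tx":0,"ty":0,"tz":-35,"roll":0},{"tx":0,"ty":0,"tz":-38,"roll":0},{"tx":0,"ty":0,"tz":-38,"roll":0},{"tx":-35,"ty":-15,"tz":-10,"roll":0},{"tx":-35,"ty":-15,"tz":-10,"roll":0},{"tx":-35,"ty":-15,"tz":-10,"roll":0},{"tx":-35,"ty":-15,"tz":-10,"roll":0},{"tx":-35,"ty":-15,"tz":-10,"roll":0},{"tx":-35,"ty":-15,"tz":-10,"roll":0},{"tx":0,"ty":0,"tz":0,"roll":0},{"tx":0,"ty":0,"tz":0,"roll":0}]'
python3 - <<'E'
from h import *
p,W,d=look('wrist');a=cv2.resize(p[:,:,::-1],(448,336))
q,W2,d2=look('top');b=cv2.resize(q[120:240,130:480],(800,260),interpolation=cv2.INTER_CUBIC)[:,:,::-1]
a=cv2.copyMakeBorder(a,0,0,0,352,cv2.BORDER_CONSTANT)
cv2.imwrite('pics/w8.png',np.vstack([a,b]));np.savez("fin.npz",p=q,W=W2,d=d2,wp=p,wW=W,wd=d)
E
```

```text
t: 32.1
tool_pos: [0.4728, 0.3874, 0.0291]
tool_rot: [-0.064, -3.141, 0.0]
contact_force: [0.8, 1.0, -1.1]
opening: 0.0531
grip_force: 32.1
t: 32.35
tool_pos: [0.4729, 0.3874, 0.0293]
tool_rot: [0.064, 3.141, 0.0]
contact_force: [0.1, 0.6, -0.3]
opening: 0.0718
grip_force: 0.0
t: 33.35
tool_pos: [0.6807, 0.2876, 0.2154]
tool_rot: [0.068, 3.14, 0.001]
contact_force: [-0.3, 0.1, 0.1]
opening: 0.0722
grip_force: 0.0
```

View pics/w8.png

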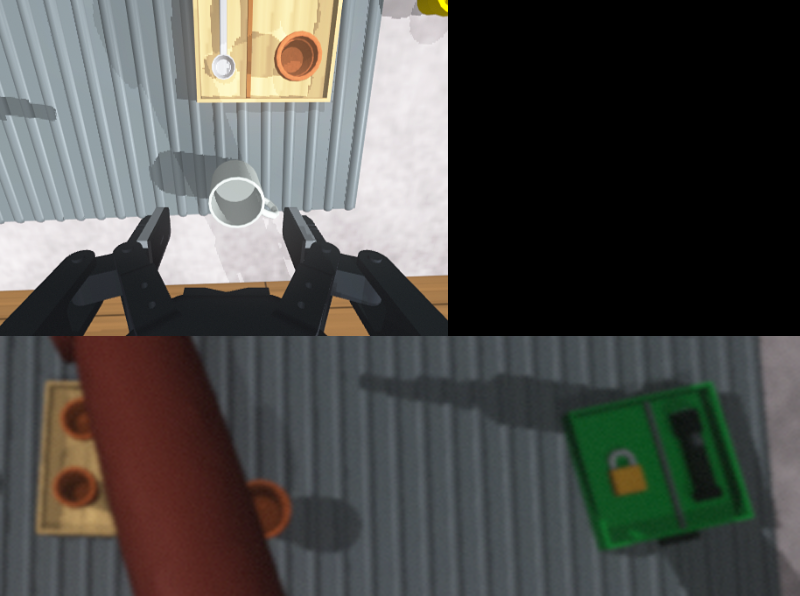

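Both pots look upright at (80,418) and (75,487) in the lower view. The spoon is in the narrow bay (223,45 above), the padlock at (628,472) and the torch at (695,455). One numeric check comes before handing in.

Run:
```python
from h import *
z=np.load("fin.npz")
def loc(W,c,y): 
    q=W.copy();q[...,:2]=(W[...,:2]-c)@np.array([[np.cos(y),-np.sin(y)],[np.sin(y),np.cos(y)]]);q[...,2]-=.006;return q
def rep(n,P,zt):
    P=P[P[:,2]>zt]
    if len(P)<8:return print(n,"few",len(P))
    A=np.c_[P[:,:2],np.ones(len(P))];k=np.linalg.lstsq(A,P[:,2],rcond=None)[0]
    print(n,len(P),"xy",((P[:,:2].min(0)+P[:,:2].max(0))/2).round(3),"ext",np.ptp(P[:,:2],axis=0).round(3),"z",np.percentile(P[:,2],[50,95]).round(4),"slope",k[:2].round(3))
for s in("","w"):
    p,W,d=z[s+"p"].astype(int),z[s+"W"],z[s+"d"];ok=d>0
    T=loc(W,[.519,.3465],-.04);B=loc(W,[.4963,-.348],.209)
    red=ok&(p[...,0]>1.9*p[...,2])&(p[...,0]>1.6*p[...,1])
    rep("squat",T[red&(abs(T[...,0]-.046)<.04)&(abs(T[...,1]-.038)<.04)],.043)
    rep("tall",T[red&(abs(T[...,0]+.046)<.04)&(abs(T[...,1]-.038)<.04)],.068)
    gr=ok&(p.max(2)-p.min(2)<30)&(p.min(2)>140);rep("spoon",T[gr&(abs(T[...,0])<.095)&(abs(T[...,1]+.055)<.028)&(T[...,2]<.05)],.008)
    rep("torch",B[ok&(p.max(2)<60)&(abs(B[...,0])<.085)&(abs(B[...,1]+.055)<.03)],.02)
    ye=ok&(p[...,0]>2*p[...,2])&(p[...,0]>p[...,1]*1.1);rep("padlock",B[ye&(abs(B[...,0])<.08)&(abs(B[...,1]-.04)<.045)],.015)
```

```text
squat 53 xy [0.047 0.046] ext [0.054 0.038] z [0.0487 0.0526] slope [ 0.001 -0.024]
tall 105 xy [-0.049  0.037] ext [0.049 0.051] z [0.0757 0.0795] slope [-0.021 -0.013]
spoon few 0
torch 476 xy [ 0.004 -0.054] ext [0.125 0.038] z [0.034  0.0411] slope [ 0.01 -0.26]
padlock 152 xy [-0.01   0.038] ext [0.034 0.039] z [0.0218 0.0263] slope [ 0.004 -0.016]
squat 172 xy [0.049 0.037] ext [0.054 0.052] z [0.0491 0.0505] slope [-0.008  0.005]
tall few 0
spoon 947 xy [ 0.025 -0.056] ext [0.096 0.032] z [0.0142 0.016 ] slope [-0.046  0.007]
torch few 0
padlock few 0
```

```bash
python3 -c "
from station import ctrl
print(ctrl.finish_job())"
```

```text
the job is handed in; nothing more can be done
None
```

I made up both kits and handed the job in at about 33 s. The last images showed all five items in their bays, with the pots upright and the gripper clear, but the hand-in returned no verdict.

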